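Complete and latch the tuner transport case

TASK

One of the four pockets in the open transport case is empty: stand the spare silver tuner can from the counter upright in it, all the way down. Then shut the lid, swing the wire loop of the draw latch over the keeper tooth on the lid so that its crossbar sits behind the tooth, and push the lever down past centre until it stays flat and clamps the lid. Leave the coil former, the flux tin and the desoldering pump where they are.

Things in the scene. Friction and masses are not known exactly. Their poses are not given: they have to be found in the camera images.
- case: Fixed aluminium transport case, origin under it, 110 mm behind the foot of its slope and 75 mm before its back; x from front to back, y left, z up. 184 mm wide (y), 185 mm deep (x). Rim 85 mm high from x -35 to 75 mm; before x -35 the front slopes down at 45 degrees to x -110, 10 mm high. Place and yaw vary. Grey foam with four pockets in a row along y fills it to 80 mm.
- hinge_line (a point): Middle of the lid's hinge line, at the top of the case's back wall, 85 mm up. Axes: x from the case's front to its back (away from the robot at yaw 0), y left along the hinge, z up. From here in these axes (mm): pocket floor centres x -58, z -27, y -66, -22, 22, 66; lever pivot x -146, y 0, z 0. The rim is level with it, x 0 to -110; the foam top is 5 mm lower.
- pocket0 (a point): Centre of the floor of pocket 0 (58 mm above the counter). The pocket is 42 mm in case x by 37 mm in case y, 22 mm deep, its axes those of the case. It may be filled or empty
- pocket1 (a point): Centre of the floor of pocket 1 (58 mm above the counter). The pocket is 42 mm in case x by 37 mm in case y, 22 mm deep, its axes those of the case. It may be filled or empty
- pocket2 (a point): Centre of the floor of pocket 2 (58 mm above the counter). The pocket is 42 mm in case x by 37 mm in case y, 22 mm deep, its axes those of the case. It may be filled or empty
- pocket3 (a point): Centre of the floor of pocket 3 (58 mm above the counter). The pocket is 42 mm in case x by 37 mm in case y, 22 mm deep, its axes those of the case. It may be filled or empty
- can0_mid (a point): Centre (half-way up) of a silver tuner can standing upright in one of the pockets at the start, so that one pocket is free: a steel box 34 x 28 x 40 mm (own x, y, z) with a 4 mm high brass stub on top; packed, its 34 mm side lies along case x, and its top stands 18 mm above the foam
- can1_mid (a point): Centre (half-way up) of a silver tuner can standing upright in one of the pockets at the start, so that one pocket is free: a steel box 34 x 28 x 40 mm (own x, y, z) with a 4 mm high brass stub on top; packed, its 34 mm side lies along case x, and its top stands 18 mm above the foam
- can2_mid (a point): Centre (half-way up) of a silver tuner can standing upright in one of the pockets at the start, so that one pocket is free: a steel box 34 x 28 x 40 mm (own x, y, z) with a 4 mm high brass stub on top; packed, its 34 mm side lies along case x, and its top stands 18 mm above the foam
- spare_mid (a point): Centre (half-way up) of the spare tuner can, the same as those packed (34 x 28 x 40 mm in its own x, y, z, steel, about 60 g), standing upright on the counter among other things at any of three places, turned up to 0.6 rad. Either end may face the front
- lid (a joint): Lid angle (rad): 0 shut, 1.6 to 1.8 at the start (upright, leaning a little back), 2.0 at its stop. It turns about case y through hinge_line and stays where it is left (stiff, about 0.22 N m). It is a 28 mm deep cover with a flat top; its front slopes at 45 degrees in line with the case's front.
- lid_edge (a point): Middle of the front edge of the lid's flat top, on the outer face; with the lid shut it lies 82 mm in front of (case -x) and 28 mm above the hinge line. The flat top runs from there back to the hinge side
- keeper_mouth (a point): Centre of the crossbar when hooked behind the 26 mm wide keeper tooth on the lid's sloping front. Tooth: foot at own x -12 to -7 mm, leaning over to x -5 to 0 at its top, z +10 mm (the bar enters from x +5 or more); plinth at z -5, lid slope at z -14 mm. Lid shut: 103 mm before and 27 mm above hinge_line, own x (up the slope) 45 degrees up from case x, z (out of it) 45 degrees up to the front.
- lever (a joint): Latch lever angle (rad): 0 closed, flat along the slope and pointing down it; 1.57 square to the slope, pointing 45 degrees up to the front; stop 2.6; start 1.3 to 1.8. Axis along case y. With the loop hooked the pull starts near 1.0 and peaks at dead centre, about 0.23; below some 0.12 its spring carries the lever shut and holds it.
- lever_tip (a point): Point on the lever's outer face 56 mm from its pivot, close to its free end; the lever is a steel strip 26 mm wide and 5 mm thick, 62 mm long. It is swung down by pressing here
- lever_pivot (a point): Lever pivot on the case, 26 mm out from the sloping front; axes as the case's
- bail (a joint): Angle of the wire loop relative to the lever (rad), 0 in the closed latch and growing as the loop swings out away from the case; 2.4 to 2.8 at the start. The hinge is on the lever, 18 mm from the lever's pivot towards its tip, and is stiff enough to stay where it is left
- loop_bar (a point): Centre of the crossbar at the free end of the wire loop. The bar lies along case y, 46 mm long, 7 mm thick; from its ends two 6 mm wires (46 mm over both) run 64.5 mm back to the hinge on the lever. At the start the loop stands up in the air before the case, wires below the bar. It can be pinched by its two ends from above; the lever follows as it is moved.
- loop (a joint): Stretch of the sprung loop (m): 0 slack, about 0.004 when the latch is clamped (7000 N/m)
- former (a point): Centre (half-way up) of the white nylon coil former, a spool 34 mm across and 36 mm tall, standing on the counter: leave it
- tin (a point): Centre (half-way up) of the round dark metal flux tin, 45 mm across and 24 mm tall: leave it
- pump (a point): Middle of the black desoldering pump lying on the counter, 178 mm long (own x, from -98 to +80 mm), 22 mm thick: leave it
Mind the look-alikes: they are no part of the job. Leave any blue or red look-alike of the part that bears spare_mid alone. Leave any green look-alike of the part that bears can2_mid alone.

How it is judged:
By the outcome, as a careful person would: the job done as asked, in the order asked, and still so for the second after the job is handed in, with the robot touching nothing.
It also fails if it takes over 61 s, if anything falls off the work surface, if the arm or the gripper's body presses on something with over 40 N, if the wrist force passes 120 N, or if a joint passes its speed limit or range.

ROBOT

A 6-joint arm with a two-finger parallel gripper is mounted at the origin on the work surface. World frame = base frame: x ahead of the robot, y to its left, z up, the work surface at z = 0. Lengths are in m, angles in rad, forces in N, time in s.
With the tool pointing down it reaches from about 0.425 to 0.95 m from the base axis. Payload 3.5 kg.
Tool frame: the origin (TCP) lies on the centre line of the jaws, within the pads' length; the fingertips stand 25 mm ahead of it and the grasp point (between the pads) lies 6 mm ahead of it; y points along the fingers, z is the direction in which the jaws open and shut, and the axes are right-handed (so a half turn about y gives the same grasp; the last joint's range is limited). The gripper opens to 85 mm and grips with 20 to 120 N. Pads are 22 mm wide; open, the fingers measure 114 mm over their backs; the gripper's body (76 mm by 85 mm) begins 54 mm behind the grasp point. The pads swing forward as they close: fully open they stand 13 mm farther back than shut.
Start: joints at [1.014, 0.286, 1.577, -0, 1.279, -0.15], TCP at [0.267, 0.62, 0.256] pointing down, gripper open.
Joint ranges: [-2.77, 2.77], [-0.9, 2.22], [0.21, 2.48], [-1.53, 4.67], [0.24, 2.81], [-2.84, 2.84]. Speed limits (rad/s): [2.79, 2.79, 3.14, 3.14, 3.14, 3.14].

INTERFACE

Orientations are given as a unit quaternion [x, y, z, w].
In Python, from plant import ctrl gives the robot as it stands.
- The arm moves only by the tool arm_command, never from a script. Its argument "steps" is a list of rows, each an object with "hand": the opening, from 0 (shut) to 1 (fully open); "travel": the shift along the tool's x, y, z in units of 0.3 m (1.0 is 0.3 m), a list of three; "rotation": the turn, a rotation vector about the tool's x, y, z in units of 30 degrees (1.0 is 30 degrees), a list of three. A call has 1 to 20 rows; each row shifts and turns the pose as measured when the row begins, along the tool's axes as they then stand; what a row does not reach is not made up. A row lasts 1/8 s, in which the tool goes at most 62.5 mm and 10.7 degrees, less where a joint would pass 70% of its speed; a pose out of reach is approached as far as the arm can. A call with a number of a shift or a turn outside -1 to 1 is refused whole. A call with a gripper value outside its range is refused whole. The fingers move at their own pace and stop on an object; "grip_force" is the grip in N (left out, the last holds). Time passes only in rows, so rows that do not move let the fingers close. It gives the time, the measured TCP pose, the force and the opening at its end, in the units of the state.
- ctrl.get_state(): the state, without advancing time (a new reading comes with each control period).
- ctrl.read_camera(name): name is "scene" or "side" or "wrist"; returns (picture, depth): 420x560x3 uint8, blue, green, red; 420x560 float32, m along the optical axis (not along the pixel's ray), 0 where there is no reading.
- ctrl.camera_params(name): a dict with "fx", "fy", "cx", "cy" (pixels), "distortion" ([k1, k2, p1, p2, k3] as OpenCV has them; the pictures are not rectified), "extrinsics" (4x4, takes a point from camera to world coordinates); the wrist camera has in their place "tool_from_camera" (4x4, takes a point from camera to tool coordinates, whose origin is the TCP and whose axes are the tool frame's). Camera axes: x right, y down, z forward; pixel columns grow to the right and rows downward; lengths in m; the calibration is good to about 2 mm. A picture is of the moment at which its call begins: read the wrist's pose just before it. camera_params takes no time and is no camera call.
- ctrl.sign_off(): hands the job in, once; it reports no verdict.
Trained networks look in the newest picture that a camera, given by its name, has taken for a name from the list of things; names that differ only in an ending like _2 or _b are one class to them, and where a whole thing is asked for, a point or a joint stands for the part that bears it (a point fixed in the world has none). Each returns a list of dicts, best first, with "score" (0 to 1); they miss things now and then, are a little off and sometimes report something else, mostly with a low value. They report only what shows in the picture. A call takes as long as a camera call. They do not tell look-alikes from the thing itself.
- ctrl.masks_of(camera, thing): "region" (420x560 bool, what is visible of it) and "at" ([column, row] in pixels, amid what is visible of it).
The state is a dict: "time": time; "qpos": joint angles; "dq": joint speeds; "joint_efforts": joint torques, N m; "eef_pos": TCP position; "tcp_rot": TCP orientation; "contact_force": force on the tool from outside, world axes, zero at the start; "wrist_torque": the same for the moment, N m; "opening": opening from 0.0 (shut) to 1.0 (fully open).
Only numpy, scipy, OpenCV 4.12 (cv2) and the standard library are available. Lean on these libraries where they do the work, as an engineer would, in place of code of your own. Each camera call takes 0.05 s, during which the arm holds its last target.

## Working session

There is one attempt and no reset: what is moved stays moved. The work goes in short steps, Python scripts to look and compute and a tool call to move; the robot and the scene stay as the last step left them, time stands still between calls to the robot, and variables do not carry over. Pictures are saved under pics/ and viewed, and the job is handed in when it is done.

Besides the shell and the picture viewer there is one more tool, called after "Emit:" by a JSON object that holds its "name" and its "arguments". arm_command: Moves the arm, as the interface text tells. Shifts and turns lie within -1 to 1; 1 stands for 0.3 m of shift or 30 degrees of turn. Its arguments: {"type":"object","properties":{"steps":{"type":"array","items":{"type":"object","properties":{"hand":{"type":"number"},"travel":{"type":"array","items":{"type":"number","minimum":-1,"maximum":1}},"rotation":{"type":"array","items":{"type":"number","minimum":-1,"maximum":1}}}}},"grip_force":{"type":"number"}},"required":["steps"]}

```bash
ls; mkdir -p pics; python3 - <<'E'
from plant import ctrl
import cv2
s=ctrl.get_state();print(s)
for n in ("scene","side","wrist"):
    p,d=ctrl.read_camera(n);cv2.imwrite(f"pics/{n}0.png",p)
    print(n,ctrl.camera_params(n))
E
```

```text
pics
{'time': 0.0, 'qpos': array([ 1.01399450e+00,  2.87192150e-01,  1.57823867e+00,  1.97422963e-05,
        1.27855683e+00, -1.49979139e-01]), 'dq': array([ 0.00044743, -0.00010107, -0.00129364,  0.00012902,  0.00135454,
        0.00112581]), 'joint_efforts': array([-1.27595551e-03, -4.05980086e+01, -2.92626822e+01, -2.15703244e-04,
        5.92502678e-03, -1.73026069e-05]), 'eef_pos': array([0.26672119, 0.61940076, 0.25489605]), 'tcp_rot': array([ 0.69331968, -0.1431449 ,  0.14254627, -0.69173544]), 'contact_force': array([ 0.08090929, -0.21699334, -0.08090638]), 'wrist_torque': array([ 0.07184692,  0.02381007, -0.06219367]), 'opening': 1.0054376608575084}
scene {'fx': 432.1684338080835, 'fy': 432.1684338080835, 'cx': 273.8714127798071, 'cy': 208.76989424820056, 'distortion': array([-0.13842068,  0.        ,  0.        ,  0.        ,  0.        ]), 'extrinsics': array([[ 0.6974837 ,  0.60973816, -0.37647825,  0.89620481],
       [ 0.71652377, -0.60110354,  0.3539325 , -0.24240245],
       [-0.01049626, -0.51661776, -0.85615181,  0.8142925 ],
       [ 0.        ,  0.        ,  0.  
[... 341 characters left out ...]
9,  0.64178727],
       [-0.02299644, -0.8626383 , -0.50529826,  0.45656094],
       [ 0.        ,  0.        ,  0.        ,  1.        ]])}
wrist {'fx': 365.28500708936747, 'fy': 365.28500708936747, 'cx': 280.5491732485943, 'cy': 211.52652746117207, 'distortion': array([-0.04723192,  0.        ,  0.        ,  0.        ,  0.        ]), 'tool_from_camera': array([[-8.11082848e-05,  9.50869607e-01,  3.09591642e-01,
        -7.95499107e-02],
       [-9.31203908e-04, -3.09591580e-01,  9.50869174e-01,
        -1.16685498e-01],
       [ 9.99999563e-01, -2.11169579e-04,  9.10563935e-04,
        -3.81468076e-04],
       [ 0.00000000e+00,  0.00000000e+00,  0.00000000e+00,
         1.00000000e+00]])}
```

View pics/scene0.png

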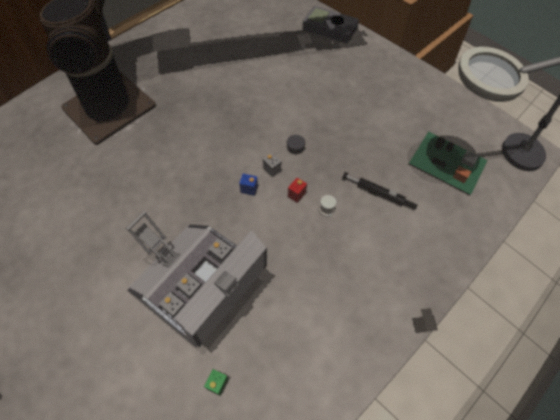

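View pics/side0.png

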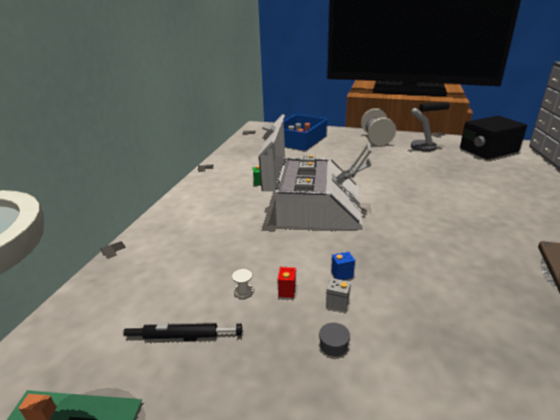

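View pics/wrist0.png

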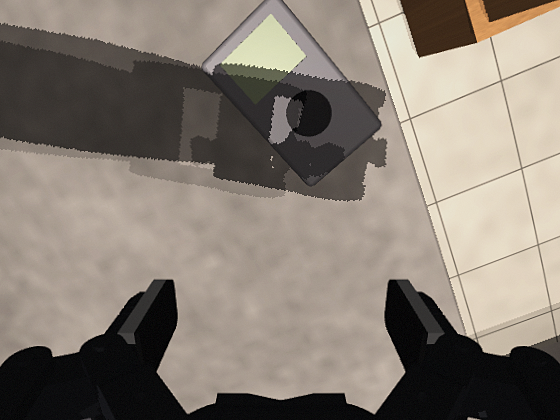

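The scene view shows the case around (205,280), empty pocket at about (205,272), and the silver spare at (271,163). Blue (249,184), red (298,189) and green (216,381) are look-alikes.

```bash
cat > h.py <<'E'
from plant import ctrl
import numpy as np, cv2
from scipy.spatial.transform import Rotation as R
def par(n, s=None):
    p=ctrl.camera_params(n)
    K=np.array([[p['fx'],0,p['cx']],[0,p['fy'],p['cy']],[0,0,1.]])
    if n=='wrist':
        s=s or ctrl.get_state()
        T=np.eye(4);T[:3,:3]=R.from_quat(s['tcp_rot']).as_matrix();T[:3,3]=s['eef_pos']
        T=T@p['tool_from_camera']
    else: T=p['extrinsics']
    return K,p['distortion'],T
def cloud(n,d,P):
    K,D,T=P
    h,w=d.shape
    u,v=np.meshgrid(np.arange(w),np.arange(h))
    q=cv2.undistortPoints(np.stack([u.ravel(),v.ravel()],1).astype(np.float64)[:,None],K,D)[:,0]
    z=d.ravel().astype(float)
    X=np.c_[q[:,0]*z,q[:,1]*z,z]
    W=X@T[:3,:3].T+T[:3,3]
    W[z<=0]=np.nan
    return W.reshape(h,w,3)
def proj(pts,P):
    K,D,T=P
    Ti=np.linalg.inv(T)
    r,_=cv2.Rodrigues(Ti[:3,:3])
    return cv2.projectPoints(np.asarray(pts,float).reshape(-1,1,3),r,Ti[:3,3],K,D)[0][:,0]
def look(n):
    s=ctrl.get_state();P=par(n,s)
    p,d=ctrl.read_camera(n)
    return p,d,P,cloud(n,d,P)
E
python3 - <<'E'
from h import *
np.set_printoptions(precision=4,suppress=True)
import pickle
out={}
for n in ('scene','side'):
    p,d,P,W=look(n);out[n]=(p,d,W,P)
    for t in ('spare_mid','can0_mid','hinge_line','keeper_mouth','lever_tip','loop_bar','lid','former','tin','pump'):
        for m in ctrl.masks_of(n,t)[:5]:
            r=m['region'];w=W[r];w=w[~np.isnan(w[:,0])]
            print(n,t,round(m['score'],2),np.round(m['at']),r.sum(),np.median(w,0) if len(w) else None,np.nanpercentile(w[:,2],[5,95]) if len(w) else '')
pickle.dump(out,open('o.pkl','wb'))
E
```

```text
scene spare_mid 0.91 [246. 181.] 345 [0.4668 0.0838 0.0385] [0.0044 0.0441]
scene spare_mid 0.86 [272. 164.] 335 [0.4646 0.1584 0.0369] [0.0058 0.0442]
scene spare_mid 0.83 [296. 191.] 349 [0.5527 0.1478 0.0387] [0.0049 0.044 ]
scene spare_mid 0.59 [195. 275.] 9417 [ 0.5833 -0.15    0.0981] [0.0258 0.1937]
scene can0_mid 0.8 [173. 303.] 330 [ 0.5959 -0.2086  0.0986] [0.0903 0.1021]
scene hinge_line 0.76 [197. 275.] 9519 [ 0.5853 -0.1502  0.097 ] [0.0222 0.1937]
scene keeper_mouth 0.73 [224. 290.] 4370 [ 0.6605 -0.1383  0.1751] [0.0922 0.1952]
scene lever_tip 0.19 [172. 303.] 372 [ 0.5956 -0.2079  0.0986] [0.0888 0.1022]
scene loop_bar 0.82 [136. 224.] 235 [ 0.4543 -0.1623  0.1455] [0.1065 0.1559]
scene loop_bar 0.71 [197. 272.] 9486 [ 0.5851 -0.1501  0.097 ] [0.0228 0.1937]
scene loop_bar 0.69 [186. 282.] 340 [ 0.5876 -0.1666  0.0985] [0.073  0.1018]
scene lid 0.94 [222. 290.] 4200 [ 0.661  -0.1378  0.1758] [0.1009 0.1952]
scene former 0.64 [329. 202.] 283 [0.6233 0.1695 0.0361] [0.0036 0.0393]
scene tin 0.85 [298. 146.] 259 [0.4559 0.2467 0.0245] [0.0095 0.0276]
scene pump 0.91 [378
[... 484 characters left out ...]
0768] [0.0092 0.1743]
side hinge_line 0.82 [311. 189.] 6699 [ 0.5614 -0.07    0.0768] [0.0077 0.1742]
side keeper_mouth 0.84 [272. 156.] 1508 [ 0.6501 -0.1024  0.1325] [0.0883 0.1936]
side lever_tip 0.62 [359. 166.] 296 [ 0.4635 -0.1514  0.1114] [0.0876 0.1539]
side loop_bar 0.48 [367. 156.] 119 [ 0.4571 -0.1428  0.1339] [0.0006 0.1541]
side loop_bar 0.41 [361. 163.] 386 [ 0.4648 -0.159   0.1092] [0.0001 0.1516]
side lid 0.82 [273. 155.] 1448 [ 0.65   -0.0892  0.1313] [0.0889 0.1936]
side former 0.74 [240. 282.] 453 [0.6188 0.1804 0.0242] [0.0022 0.0365]
side tin 0.88 [333. 341.] 834 [0.4507 0.259  0.0228] [0.0033 0.0249]
side pump 0.65 [177. 331.] 1461 [0.6753 0.2976 0.0165] [0.0065 0.023 ]
```

```bash
python3 - <<'E'
from h import *
import pickle
o=pickle.load(open('o.pkl','rb'))
for n in ('scene',):
    p,d,W,P=o[n]
    # ortho height map 1px=0.5mm x 0.42..0.72, y -0.3..0
    im=np.zeros((640,640,3),np.uint8)
    big=cv2.resize(p,None,fx=4,fy=4); 
    Wb=cv2.resize(W.astype(np.float32),None,fx=4,fy=4,interpolation=cv2.INTER_NEAREST)
    u=((Wb[...,0]-0.42)*2000);v=((0.0-Wb[...,1])*2000)
    ok=(u>=0)&(u<640)&(v>=0)&(v<640)&(Wb[...,2]>0.03)
    z=Wb[...,2][ok]
    c=cv2.applyColorMap(np.clip(z/0.2*255,0,255).astype(np.uint8)[:,None],cv2.COLORMAP_JET)[:,0]
    im[v[ok].astype(int),u[ok].astype(int)]=c
    cv2.imwrite('pics/orth.png',im)
cv2.imwrite('pics/crop.png',cv2.resize(o['scene'][0][200:350,110:290],(720,600),interpolation=cv2.INTER_CUBIC))
cv2.imwrite('pics/crops.png',cv2.resize(o['side'][0][110:240,240:400],(738,600),interpolation=cv2.INTER_CUBIC))
E
```

```text
(no output)
```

View pics/orth.png

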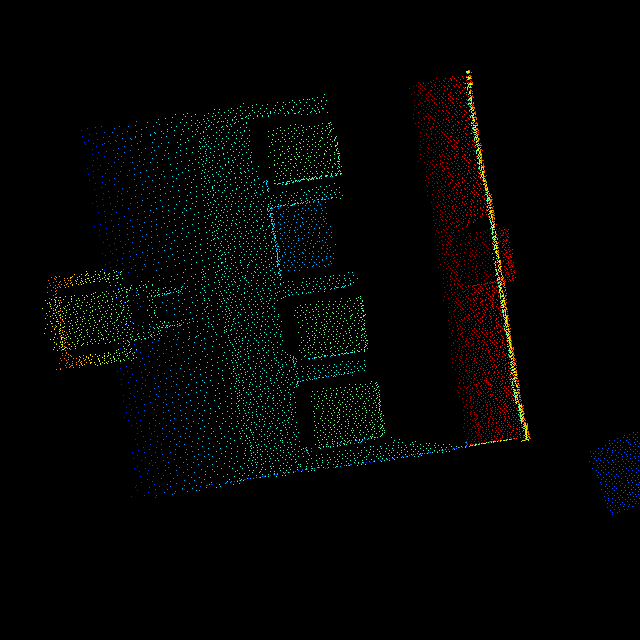

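View pics/crop.png

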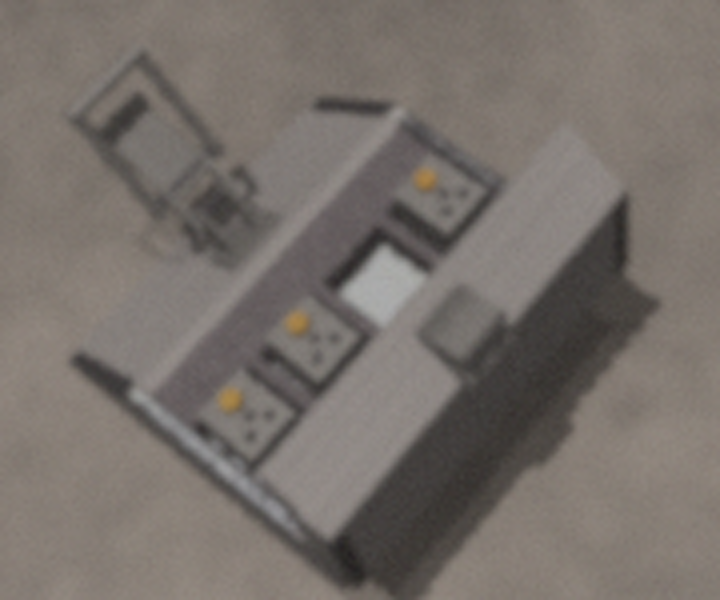

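View pics/crops.png

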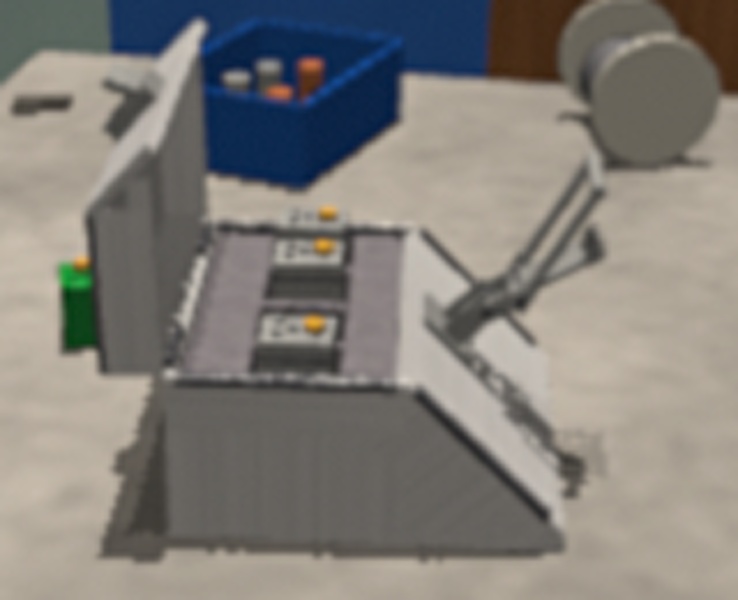

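```bash
python3 - <<'E'
from h import *
import pickle
from scipy.optimize import least_squares
np.set_printoptions(precision=4,suppress=True)
o=pickle.load(open('o.pkl','rb'))
def fit(names):
    S=[];Wl=[];F=[]
    for n in names:
        p,d,W,P=o[n]; w=W.reshape(-1,3); w=w[~np.isnan(w[:,0])]
        w=w[(w[:,0]>0.42)&(w[:,0]<0.72)&(w[:,1]>-0.3)&(w[:,1]<-0.0)&(w[:,2]>0.008)]
        S.append(w)
    w=np.concatenate(S)
    q=np.array([0.575,-0.147,0.148,0,0])
    for it in range(30):
        def loc(q):
            c,s=np.cos(q[2]),np.sin(q[2]);dx=w[:,0]-q[0];dy=w[:,1]-q[1]
            return c*dx+s*dy,-s*dx+c*dy,w[:,2]-q[3]
        x,y,z=loc(q)
        g=0.006 if it<10 else 0.003
        sl=(np.abs((z-0.085)-(x+0.035))<g*1.4)&(x<-0.045)&(x>-0.105)&(abs(y)<0.085)&((abs(y)>0.03))
        wl=(np.abs(y-0.092)<g)&(z<0.075)&(z>0.015)&(x>-0.1+ (0)) &(x<0.07)&(x>z-0.115)
        fm=(np.abs(z-0.08)<0.0025)&(x<0.05)&(x>-0.03)
        def res(q):
            x,y,z=loc(q)
            return np.r_[((z-0.085)-(x+0.035))[sl]/1.414,(y-0.092)[wl],(z-0.08)[fm]]
        q=least_squares(lambda a:res(np.r_[a,0]),q[:4],loss='soft_l1',f_scale=0.001).x;q=np.r_[q,0]
    print(names,q[:4],sl.sum(),wl.sum(),fm.sum())
    x,y,z=loc(q)
    return q
fit(['side']);fit(['scene']);fit(['scene','side'])
E
```

```text
['side'] [ 0.5654 -0.1437  0.1554  0.    ] 434 1594 699
['scene'] [ 0.5662 -0.1516  0.1534  0.0009] 749 1 1353
['scene', 'side'] [ 0.5651 -0.1438  0.1545  0.0006] 1196 1592 2042
```

```bash
cat >> h.py <<'E'
CASE=np.array([0.5652,-0.1438,0.1545])
def c2w(p,q=None):
    q=CASE if q is None else q
    p=np.atleast_2d(p).astype(float);c,s=np.cos(q[2]),np.sin(q[2])
    return np.c_[q[0]+c*p[:,0]-s*p[:,1],q[1]+s*p[:,0]+c*p[:,1],p[:,2]]
def w2c(p,q=None):
    q=CASE if q is None else q
    p=np.atleast_2d(p).astype(float);c,s=np.cos(q[2]),np.sin(q[2]);dx=p[:,0]-q[0];dy=p[:,1]-q[1]
    return np.c_[c*dx+s*dy,-s*dx+c*dy,p[:,2]]
def lines():
    L=[]
    for y in(-.092,.092):
        L+=[[(-.11,y,0),(-.11,y,.01),(-.035,y,.085),(.075,y,.085),(.075,y,0),(-.11,y,0)]]
    L+=[[(-.035,-.092,.085),(-.035,.092,.085)],[(-.11,-.092,.01),(-.11,.092,.01)]]
    for y in(-.066,-.022,.022,.066):
        a,b=.021,.0185
        L+=[[(.017+i*a,y+j*b,.08) for i,j in((-1,-1),(1,-1),(1,1),(-1,1),(-1,-1))]]
    return L
def draw(p,P,L,q=None,sc=4,col=(0,255,0)):
    im=cv2.resize(p,None,fx=sc,fy=sc,interpolation=cv2.INTER_CUBIC)
    for l in L:
        uv=(proj(c2w(l,q),P)+.5)*sc-.5
        cv2.polylines(im,[np.round(uv*16).astype(int)],False,col,1,cv2.LINE_AA,4)
    return im
E
python3 - <<'E'
from h import *
import pickle
o=pickle.load(open('o.pkl','rb'))
for n,(r0,r1,c0,c1) in (('scene',(200,350,110,290)),('side',(110,240,240,400))):
    p,d,W,P=o[n]
    im=draw(p,P,lines());cv2.imwrite(f'pics/ov_{n}.png',im[r0*4:r1*4,c0*4:c1*4])
E
```

```text
(no output)
```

View pics/ov_scene.png

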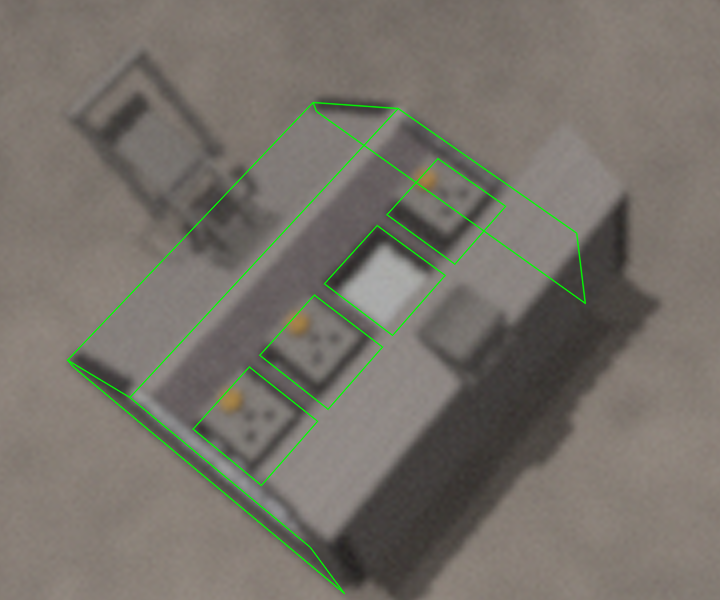

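View pics/ov_side.png

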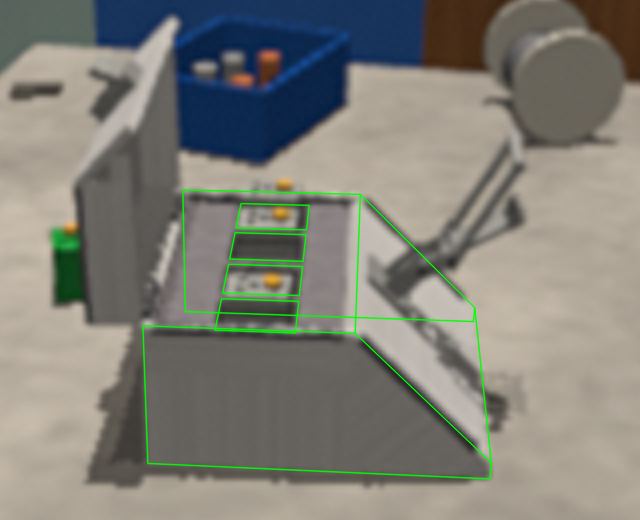

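```bash
python3 - <<'E'
from h import *
import pickle
o=pickle.load(open('o.pkl','rb'))
for n,t in (('scene',(0.4646,.158)),('side',(.46,.165))):
    p,d,W,P=o[n]
    m=(abs(W[...,0]-.465)<.035)&(abs(W[...,1]-.162)<.035)&(W[...,2]>.034)&(W[...,2]<.0425)
    w=W[m]; r=cv2.minAreaRect((w[:,:2]*1000).astype(np.float32));print(n,r,m.sum())
    # area fit of rect
    from scipy.optimize import minimize
    w2=W[(abs(W[...,0]-.465)<.06)&(abs(W[...,1]-.162)<.06)]
p,d,W,P=o['scene'];im=p[130:200,230:310];cv2.imwrite('pics/sp1.png',cv2.resize(im,None,fx=7,fy=7,interpolation=cv2.INTER_CUBIC))
E
```

```text
scene ((458.85845947265625, 163.3428497314453), (31.048357009887695, 34.16783905029297), 86.13093566894531) 134
side ((459.1199035644531, 165.46820068359375), (29.001230239868164, 33.95370864868164), 85.12052917480469) 281
```

View pics/sp1.png

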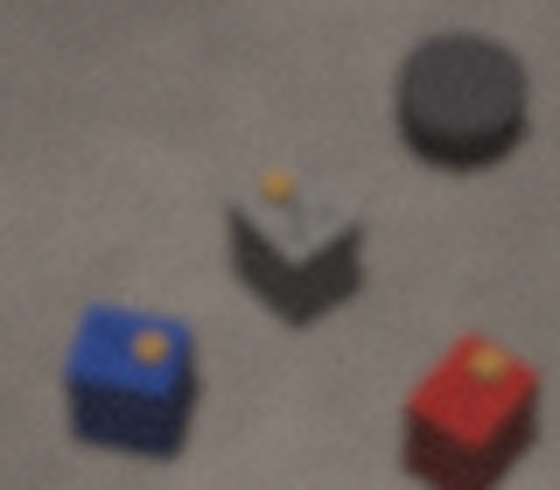

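```bash
cat >> h.py <<'E'
np.set_printoptions(precision=4,suppress=True)
def down(yaw):
    # tool y down, tool z along heading yaw (jaw dir)
    z=np.array([np.cos(yaw),np.sin(yaw),0]);y=np.array([0,0,-1.]);x=np.cross(y,z)
    return R.from_matrix(np.stack([x,y,z],1))
def plan(pos,rot,s=None,hand=None,vmax=.055,wmax=9.5,n=None,start=None):
    import json
    s=s or ctrl.get_state()
    p0,r0=(s['eef_pos'],R.from_quat(s['tcp_rot'])) if start is None else start
    pos=np.array(pos,float)
    rv=(r0.inv()*rot).as_rotvec();ang=np.degrees(np.linalg.norm(rv));dist=np.linalg.norm(pos-p0)
    n=n or max(1,int(np.ceil(max(dist/vmax,ang/wmax))))
    rows=[];p=p0.copy();r=r0
    for i in range(1,n+1):
        d=r.inv().apply((pos-p)/(n-i+1));w=rv/n
        t=np.round(d/.3,4);q=np.round(np.degrees(w)/30,4)
        row={'travel':t.tolist(),'rotation':q.tolist()}
        if hand is not None: row['hand']=hand
        rows.append(row);p=p+r.apply(t*.3);r=r*R.from_rotvec(np.radians(q*30))
    print('dist',round(dist,4),'ang',round(ang,2),'n',n);print(json.dumps(rows))
    return p,r
def st():
    s=ctrl.get_state();print('t',round(s['time'],2),'pos',s['eef_pos'],'q',s['qpos'],'F',s['contact_force'],'op',s['opening'])
    r=R.from_quat(s['tcp_rot']).as_matrix();print('tool z',r[:,2],'tool y',r[:,1], 'zyaw',np.arctan2(r[1,2],r[0,2]));return s
E
python3 - <<'E'
from h import *
s=st()
for y in (-.075,-.075+np.pi):
    print(y);plan([.459-.0,.1645,.16],down(y))
E
```

```text
t 1.25 pos [0.267  0.6199 0.2563] q [ 1.014   0.2863  1.5767 -0.      1.2786 -0.15  ] F [ 0.0238 -0.7198 -0.0708] op 1.0011009224990872
tool z [0.3957 0.9184 0.    ] tool y [ 0.  0. -1.] zyaw 1.1640093140164498
-0.075
dist 0.5035 ang 70.99 n 10
[{"travel": [0.1188, 0.0321, -0.1141], "rotation": [-0.0, 0.2366, 0.0]}, {"travel": [0.132, 0.0321, -0.0985], "rotation": [-0.0, 0.2366, 0.0]}, {"travel": [0.1432, 0.0321, -0.0815], "rotation": [-0.0, 0.2366, 0.0]}, {"travel": [0.1522, 0.0321, -0.0632], "rotation": [-0.0, 0.2366, 0.0]}, {"travel": [0.1588, 0.0321, -0.0439], "rotation": [-0.0, 0.2366, 0.0]}, {"travel": [0.163, 0.0321, -0.0239], "rotation": [-0.0, 0.2366, 0.0]}, {"travel": [0.1647, 0.0321, -0.0036], "rotation": [-0.0, 0.2366, 0.0]}, {"travel": [0.1639, 0.0321, 0.0168], "rotation": [-0.0, 0.2366, 0.0]}, {"travel": [0.1605, 0.0322, 0.0369], "rotation": [-0.0, 0.2366, 0.0]}, {"travel": [0.1548, 0.0321, 0.0565], "rotation": [-0.0, 0.2366, 0.0]}]
3.066592653589793
dist 0.5035 ang 109.01 n 12
[{"travel": [0.099, 0.0268, -0.0951], "rotation": [0.0, -0.3028, 0.0]}, {"travel": [0.0828, 0.0268, -0.1095], "rotation": [0.0, -0.3028, 0.0]}, {"travel": [0.0644, 0.0268, -0.1212], "rotation": [0.0, -0.3028, 0.0]}, {"travel": [0.0445, 0.0267, -0.1299], "rotation": [0.0, -0.3028, 0.0]}, {"travel": [0.0234, 0.0268, -0.1353], "rotation": [0.0, -0.3028, 0.0]}, {"travel": [0.0018, 0.0267, -0.1373], "rotation": [0.0, -0.3028, 0.0]}, {"travel": [-0.0199, 0.0268, -0.1358], "rotation": [0.0, -0.3028, 0.0]}, {"travel": [-0.0411, 0.0267, -0.131], "rotation": [0.0, -0.3028, 0.0]}, {"travel": [-0.0613, 0.0268, -0.1229], "rotation": [0.0, -0.3028, 0.0]}, {"travel": [-0.0799, 0.0267, -0.1116], "rotation": [0.0, -0.3028, 0.0]}, {"travel": [-0.0965, 0.0268, -0.0976], "rotation": [0.0, -0.3028, 0.0]}, {"travel": [-0.1107, 0.0267, -0.0812], "rotation": [0.0, -0.3028, 0.0]}]
```

Emit:
{"name": "arm_command", "arguments": {"steps": [{"hand": 1, "travel": [0.119, 0.032, -0.114], "rotation": [0, 0.237, 0]}, {"travel": [0.132, 0.032, -0.099], "rotation": [0, 0.237, 0]}, {"travel": [0.143, 0.032, -0.082], "rotation": [0, 0.237, 0]}, {"travel": [0.152, 0.032, -0.063], "rotation": [0, 0.237, 0]}, {"travel": [0.159, 0.032, -0.044], "rotation": [0, 0.237, 0]}, {"travel": [0.163, 0.032, -0.024], "rotation": [0, 0.237, 0]}, {"travel": [0.165, 0.032, -0.004], "rotation": [0, 0.237, 0]}, {"travel": [0.164, 0.032, 0.017], "rotation": [0, 0.237, 0]}, {"travel": [0.16, 0.032, 0.037], "rotation": [0, 0.237, 0]}, {"travel": [0.155, 0.032, 0.057], "rotation": [0, 0.237, 0]}, {"travel": [0, 0, 0], "rotation": [0, 0, 0], "hand": 0.75}]}}

```text
$.steps[1]: bad value
```

```bash
python3 - <<'E'
from h import *
import pickle
s=st()
p,d,P,W=look('wrist');cv2.imwrite('pics/w1.png',p)
print(s['time'])
for m in ctrl.masks_of('wrist','spare_mid')[:4]:
    w=W[m['region']];t=w[(w[:,2]>.034)&(w[:,2]<.0435)]
    print(m['score'],m['at'],np.median(w,0),cv2.minAreaRect((t[:,:2]*1000).astype(np.float32)) if len(t)>5 else '')
plan([.459,.1645,.045],down(-.078))
E
```

```text
t 1.25 pos [0.267  0.6199 0.2563] q [ 1.014   0.2863  1.5767 -0.      1.2786 -0.15  ] F [ 0.0238 -0.7198 -0.0708] op 1.0011009224990872
tool z [0.3957 0.9184 0.    ] tool y [ 0.  0. -1.] zyaw 1.1640093140164498
1.25
dist 0.5375 ang 71.16 n 10
[{"travel": [0.1188, 0.0704, -0.1141], "rotation": [0.0, 0.2372, 0.0]}, {"travel": [0.1321, 0.0704, -0.0985], "rotation": [0.0, 0.2372, 0.0]}, {"travel": [0.1432, 0.0704, -0.0814], "rotation": [0.0, 0.2372, 0.0]}, {"travel": [0.1522, 0.0704, -0.063], "rotation": [0.0, 0.2372, 0.0]}, {"travel": [0.1589, 0.0705, -0.0437], "rotation": [0.0, 0.2372, 0.0]}, {"travel": [0.163, 0.0704, -0.0236], "rotation": [0.0, 0.2372, 0.0]}, {"travel": [0.1647, 0.0705, -0.0033], "rotation": [0.0, 0.2372, 0.0]}, {"travel": [0.1638, 0.0704, 0.0172], "rotation": [0.0, 0.2372, 0.0]}, {"travel": [0.1605, 0.0705, 0.0373], "rotation": [0.0, 0.2372, 0.0]}, {"travel": [0.1546, 0.0704, 0.0569], "rotation": [0.0, 0.2372, 0.0]}]
```

View pics/w1.png

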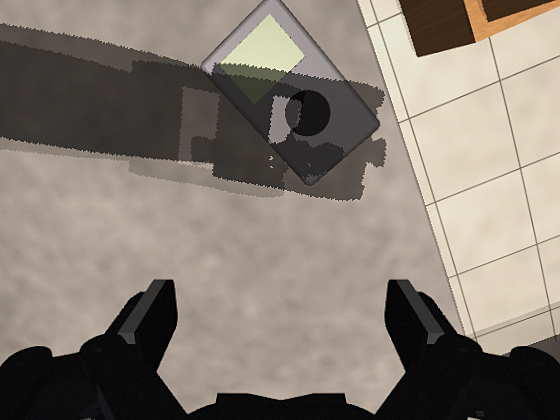

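Every row needs "hand".

Emit:
{"name": "arm_command", "arguments": {"steps": [{"hand": 1, "travel": [0.119, 0.032, -0.114], "rotation": [0, 0.237, 0]}, {"hand": 1, "travel": [0.132, 0.032, -0.099], "rotation": [0, 0.237, 0]}, {"hand": 1, "travel": [0.143, 0.032, -0.082], "rotation": [0, 0.237, 0]}, {"hand": 1, "travel": [0.152, 0.032, -0.063], "rotation": [0, 0.237, 0]}, {"hand": 1, "travel": [0.159, 0.032, -0.044], "rotation": [0, 0.237, 0]}, {"hand": 0.8, "travel": [0.163, 0.032, -0.024], "rotation": [0, 0.237, 0]}, {"hand": 0.8, "travel": [0.165, 0.032, -0.004], "rotation": [0, 0.237, 0]}, {"hand": 0.8, "travel": [0.164, 0.032, 0.017], "rotation": [0, 0.237, 0]}, {"hand": 0.8, "travel": [0.16, 0.032, 0.037], "rotation": [0, 0.237, 0]}, {"hand": 0.8, "travel": [0.155, 0.032, 0.057], "rotation": [0, 0.237, 0]}, {"travel": [0, 0, 0], "rotation": [0, 0, 0], "hand": 0.75}]}}

```text
time: 2.72
eef_pos: [0.4576, 0.1489, 0.16]
tcp_rot: [0.466, -0.527, 0.529, -0.474]
contact_force: [-0.1, 0.4, 0.3]
opening: 0.752
```

```bash
cat > a.py <<'E'
from h import *
import pickle
s=st()
p,d,P,W=look('wrist');cv2.imwrite('pics/w2.png',p)
for m in ctrl.masks_of('wrist','spare_mid')[:4]:
    w=W[m['region']];t=w[(w[:,2]>.034)&(w[:,2]<.0435)]
    print(m['score'],m['at'],np.median(w,0),cv2.minAreaRect((t[:,:2]*1000).astype(np.float32)) if len(t)>5 else '')
plan([.459,.1645,.045],down(-.078))
E
python3 a.py
```

```text
t 2.73 pos [0.4576 0.1489 0.16  ] q [ 0.1012 -0.0469  2.1299  0.0051  1.049   0.2149] F [-0.0944  0.385   0.286 ] op 0.7517171210470661
tool z [ 0.9932 -0.116   0.0085] tool y [ 0.0092  0.0054 -0.9999] zyaw -0.11625862759333021
0.81 [403.4, 184.6] [nan nan nan] ((548.6812133789062, 155.29336547851562), (28.24537467956543, 34.514896392822266), 8.221556663513184)
0.7 [278.9, 187.6] [nan nan nan] ((459.8471374511719, 164.23634338378906), (28.36665916442871, 34.12931823730469), 85.99790954589844)
0.69 [297.0, 285.3] [nan nan nan] ((462.63458251953125, 89.2127685546875), (34.598758697509766, 29.041406631469727), 31.852802276611328)
dist 0.1164 ang 2.05 n 3
[{"travel": [-0.014, 0.1286, -0.0008], "rotation": [-0.0059, -0.0216, -0.0045]}, {"travel": [-0.0143, 0.1285, -0.0002], "rotation": [-0.0059, -0.0216, -0.0045]}, {"travel": [-0.0146, 0.1285, 0.0004], "rotation": [-0.0059, -0.0216, -0.0045]}]
```

View pics/w2.png

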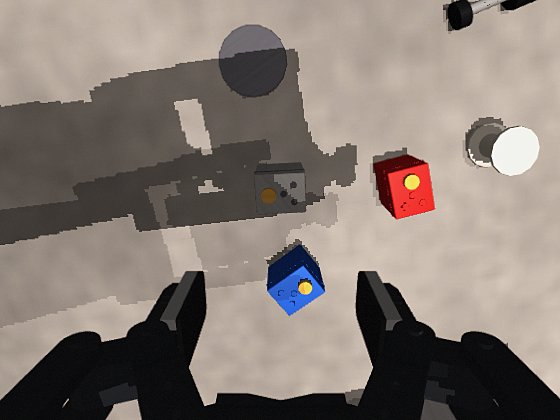

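```bash
python3 - <<'E'
from h import *
p,r=plan([.4598,.1643,.11],down(-.07),n=2)
plan([.4598,.1643,.047],down(-.07),start=(p,r),n=3)
E
```

```text
dist 0.0523 ang 2.49 n 2
[{"travel": [-0.0216, 0.0845, 0.0012], "rotation": [-0.0089, -0.04, -0.0068]}, {"travel": [-0.0219, 0.0844, 0.0021], "rotation": [-0.0089, -0.04, -0.0068]}]
dist 0.063 ang 0.0 n 3
[{"travel": [0.0, 0.07, -0.0], "rotation": [0.0, 0.0, 0.0]}, {"travel": [0.0, 0.07, -0.0], "rotation": [0.0, 0.0, 0.0]}, {"travel": [0.0, 0.07, -0.0], "rotation": [0.0, 0.0, 0.0]}]
```

Emit:
{"name": "arm_command", "arguments": {"steps": [{"hand": 0.75, "travel": [-0.022, 0.084, 0.001], "rotation": [-0.009, -0.04, -0.007]}, {"hand": 0.75, "travel": [-0.022, 0.084, 0.002], "rotation": [-0.009, -0.04, -0.007]}, {"hand": 0.75, "travel": [0, 0, 0], "rotation": [0, 0, 0]}]}}

```text
time: 3.2
eef_pos: [0.4598, 0.1685, 0.1113]
tcp_rot: [0.483, -0.515, 0.516, -0.485]
contact_force: [0.1, -0.6, -0.1]
opening: 0.748
```

```bash
python3 - <<'E'
from h import *
st()
plan([.4598,.1643,.047],down(-.07),n=4)
E
```

```text
t 3.2 pos [0.4598 0.1685 0.1113] q [0.1436 0.0512 2.1346 0.0005 0.9523 0.205 ] F [ 0.0987 -0.5767 -0.0633] op 0.7484055720598013
tool z [ 0.9981 -0.0616  0.0034] tool y [ 0.0034  0.0009 -1.    ] zyaw -0.06168515710055854
dist 0.0644 ang 0.52 n 4
[{"travel": [0.0036, 0.0536, 0.0001], "rotation": [-0.0016, 0.004, -0.0005]}, {"travel": [0.0036, 0.0535, 0.0001], "rotation": [-0.0016, 0.004, -0.0005]}, {"travel": [0.0035, 0.0536, 0.0001], "rotation": [-0.0016, 0.004, -0.0005]}, {"travel": [0.0036, 0.0535, 0.0002], "rotation": [-0.0016, 0.004, -0.0005]}]
```

Emit:
{"name": "arm_command", "arguments": {"steps": [{"hand": 0.75, "travel": [0.0036, 0.054, 0], "rotation": [-0.002, 0.004, 0]}, {"hand": 0.75, "travel": [0.0036, 0.054, 0], "rotation": [-0.002, 0.004, 0]}, {"hand": 0.75, "travel": [0.0036, 0.053, 0], "rotation": [-0.002, 0.004, 0]}, {"hand": 0.75, "travel": [0.0036, 0.053, 0], "rotation": [-0.002, 0.004, 0]}, {"hand": 0.75, "travel": [0, 0, 0], "rotation": [0, 0, 0]}]}}

```text
time: 3.82
eef_pos: [0.4602, 0.1652, 0.0447]
tcp_rot: [0.482, -0.517, 0.517, -0.483]
contact_force: [-0.3, -1.0, -0.3]
opening: 0.747
```

```bash
python3 - <<'E'
from h import *
st()
p,d,P,W=look('wrist');cv2.imwrite('pics/w3.png',p)
E
```

```text
t 3.83 pos [0.4602 0.1652 0.0447] q [0.1361 0.1714 2.1555 0.002  0.8126 0.2033] F [-0.3188 -1.0464 -0.3164] op 0.7472961490377085
tool z [ 0.9977 -0.0685  0.0017] tool y [ 0.0018  0.0017 -1.    ] zyaw -0.0685305245207727
```

View pics/w3.png

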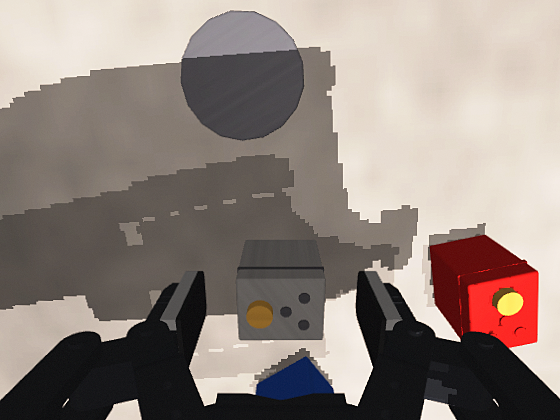

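Emit:
{"name": "arm_command", "arguments": {"grip_force": 35, "steps": [{"hand": 0.75, "travel": [0, -0.012, 0], "rotation": [0, 0, 0]}, {"hand": 0.2, "travel": [0, 0, 0], "rotation": [0, 0, 0]}, {"hand": 0.2, "travel": [0, 0, 0], "rotation": [0, 0, 0]}, {"hand": 0.2, "travel": [0, 0, 0], "rotation": [0, 0, 0]}, {"hand": 0.2, "travel": [0, 0, 0], "rotation": [0, 0, 0]}]}}

```text
time: 4.5
eef_pos: [0.4627, 0.1655, 0.0516]
tcp_rot: [0.48, -0.516, 0.518, -0.485]
contact_force: [0.7, -0.4, -0.7]
opening: 0.387
```

```bash
python3 - <<'E'
from h import *
st()
p,d,P,W=look('side');cv2.imwrite('pics/s3.png',cv2.resize(p[200:350,240:440],None,fx=4,fy=4))
E
```

```text
t 4.5 pos [0.4627 0.1655 0.0516] q [0.1361 0.1601 2.1519 0.002  0.8213 0.2033] F [ 0.6949 -0.3638 -0.7317] op 0.3870796876472772
tool z [ 0.9976 -0.0685  0.0079] tool y [ 0.0081  0.0026 -1.    ] zyaw -0.06860477709345866
```

View pics/s3.png

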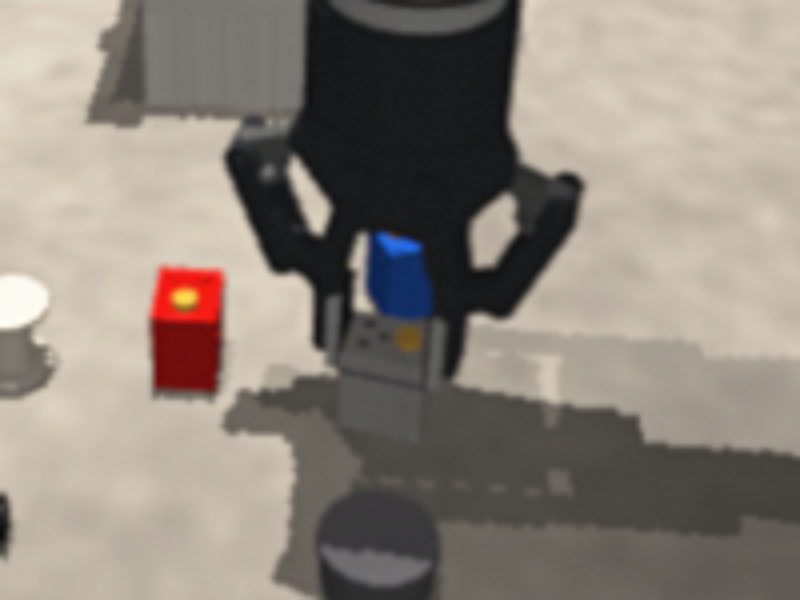

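```bash
python3 - <<'E'
from h import *
t=c2w([.017,.022,.058])[0];print(t)
p,r=plan([.4627,.1655,.19],down(-.0686),n=3)
plan([t[0],t[1],.19],down(.1545),start=(p,r),n=7)
E
```

```text
[ 0.5786 -0.1194  0.058 ]
dist 0.1385 ang 0.48 n 3
[{"travel": [-0.0005, -0.1538, 0.0012], "rotation": [-0.0049, -0.0, -0.002]}, {"travel": [-0.0003, -0.1539, 0.0008], "rotation": [-0.0049, -0.0, -0.002]}, {"travel": [-0.0001, -0.1538, 0.0005], "rotation": [-0.0049, -0.0, -0.002]}]
dist 0.3076 ang 12.79 n 7
[{"travel": [0.1316, 0.0, 0.0644], "rotation": [-0.0, -0.0609, 0.0]}, {"travel": [0.1336, 0.0, 0.0601], "rotation": [-0.0, -0.0609, 0.0]}, {"travel": [0.1354, 0.0, 0.0559], "rotation": [-0.0, -0.0609, 0.0]}, {"travel": [0.1371, 0.0, 0.0515], "rotation": [-0.0, -0.0609, 0.0]}, {"travel": [0.1387, 0.0, 0.0471], "rotation": [-0.0, -0.0609, 0.0]}, {"travel": [0.1401, 0.0, 0.0427], "rotation": [-0.0, -0.0609, 0.0]}, {"travel": [0.1415, 0.0, 0.0381], "rotation": [-0.0, -0.0609, 0.0]}]
```

Emit:
{"name": "arm_command", "arguments": {"grip_force": 50, "steps": [{"hand": 0.2, "travel": [0, -0.154, 0.001], "rotation": [-0.005, 0, -0.002]}, {"hand": 0.2, "travel": [0, -0.154, 0.001], "rotation": [-0.005, 0, -0.002]}, {"hand": 0.2, "travel": [0, -0.154, 0], "rotation": [-0.005, 0, -0.002]}, {"hand": 0.2, "travel": [0.132, 0, 0.064], "rotation": [0, -0.061, 0]}, {"hand": 0.2, "travel": [0.134, 0, 0.06], "rotation": [0, -0.061, 0]}, {"hand": 0.2, "travel": [0.135, 0, 0.056], "rotation": [0, -0.061, 0]}, {"hand": 0.2, "travel": [0.137, 0, 0.052], "rotation": [0, -0.061, 0]}, {"hand": 0.2, "travel": [0.138, 0, 0.047], "rotation": [0, -0.061, 0]}, {"hand": 0.2, "travel": [0.14, 0, 0.043], "rotation": [0, -0.061, 0]}, {"hand": 0.2, "travel": [0.142, 0, 0.038], "rotation": [0, -0.061, 0]}, {"hand": 0.2, "travel": [0, 0, 0], "rotation": [0, 0, 0]}, {"hand": 0.2, "travel": [0, 0, 0], "rotation": [0, 0, 0]}]}}

```text
time: 6.05
eef_pos: [0.5809, -0.1272, 0.1914]
tcp_rot: [0.54, -0.459, 0.456, -0.538]
contact_force: [-0.7, 0.2, -1.2]
opening: 0.378
```

```bash
python3 - <<'E'
from h import *
import pickle
st()
p,d,P,W=look('wrist');cv2.imwrite('pics/w4.png',p);pickle.dump((p,d,P,W),open('w4.pkl','wb'))
im=draw(p,P,lines(),sc=1);cv2.imwrite('pics/w4o.png',im)
E
```

```text
t 6.05 pos [ 0.5809 -0.1272  0.1914] q [-0.3856  0.175   1.8326 -0.0014  1.1385 -0.5496] F [-0.6512  0.2032 -1.1749] op 0.37775501614004403
tool z [ 0.9865  0.1639 -0.0046] tool y [-0.0047  0.0005 -1.    ] zyaw 0.16459740530198552
```

View pics/w4o.png

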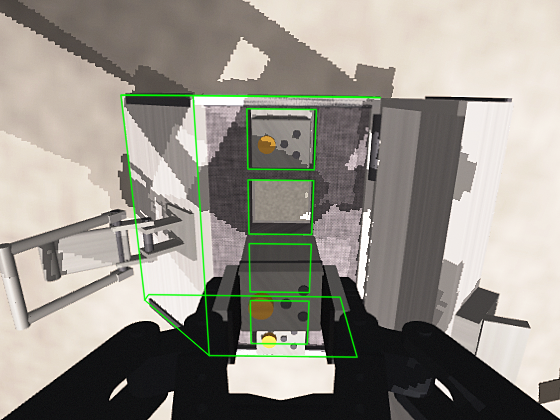

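```bash
python3 - <<'E'
from h import *
s=st()
t=c2w([.017,.022,.058])[0]
plan([t[0],t[1]+.001,.150],down(.1545),n=3)
E
```

```text
t 6.1 pos [ 0.5809 -0.1271  0.1914] q [-0.3853  0.1747  1.8328 -0.0018  1.1383 -0.5497] F [-0.4062  0.0658 -1.2017] op 0.38218870325024334
tool z [ 0.9864  0.1644 -0.0045] tool y [-0.0045  0.0001 -1.    ] zyaw 0.16512499911186646
dist 0.0424 ang 0.66 n 3
[{"travel": [-0.0099, 0.046, -0.0008], "rotation": [0.0028, 0.0068, -0.0005]}, {"travel": [-0.0099, 0.0461, -0.0008], "rotation": [0.0028, 0.0068, -0.0005]}, {"travel": [-0.0098, 0.046, -0.001], "rotation": [0.0028, 0.0068, -0.0005]}]
```

Emit:
{"name": "arm_command", "arguments": {"steps": [{"hand": 0.2, "travel": [-0.01, 0.046, -0.001], "rotation": [0.003, 0.007, 0]}, {"hand": 0.2, "travel": [-0.01, 0.046, -0.001], "rotation": [0.003, 0.007, 0]}, {"hand": 0.2, "travel": [-0.01, 0.046, -0.001], "rotation": [0.003, 0.007, 0]}, {"hand": 0.2, "travel": [0, 0, 0], "rotation": [0, 0, 0]}]}}

```text
time: 6.6
eef_pos: [0.5765, -0.1141, 0.1456]
tcp_rot: [-0.538, 0.461, -0.458, 0.538]
contact_force: [-0.0, 0.5, 0.4]
opening: 0.38
```

```bash
python3 - <<'E'
from h import *
s=st()
t=c2w([.017,.022,.058])[0]
plan([t[0],t[1]+.001,.116],down(.1545),n=4)
for n in('side','wrist'):
    p,d,P,W=look(n);im=draw(p,P,lines(),sc=4 if n=='side' else 1);cv2.imwrite(f'pics/b_{n}.png',im[400:940,920:1600] if n=='side' else im)
E
```

```text
t 6.6 pos [ 0.5765 -0.1141  0.1456] q [-0.3685  0.2131  1.8798  0.0016  1.0523 -0.5263] F [-0.0196  0.4712  0.4376] op 0.3803769951082669
tool z [ 0.9877  0.1564 -0.0024] tool y [-0.0028  0.0026 -1.    ] zyaw 0.15701660532845302
dist 0.03 ang 0.26 n 4
[{"travel": [0.0039, 0.0247, 0.0013], "rotation": [0.0011, 0.0012, -0.0014]}, {"travel": [0.0039, 0.0247, 0.0012], "rotation": [0.0011, 0.0012, -0.0014]}, {"travel": [0.0039, 0.0247, 0.0012], "rotation": [0.0011, 0.0012, -0.0014]}, {"travel": [0.0039, 0.0247, 0.0013], "rotation": [0.0011, 0.0012, -0.0014]}]
```

View pics/b_side.png

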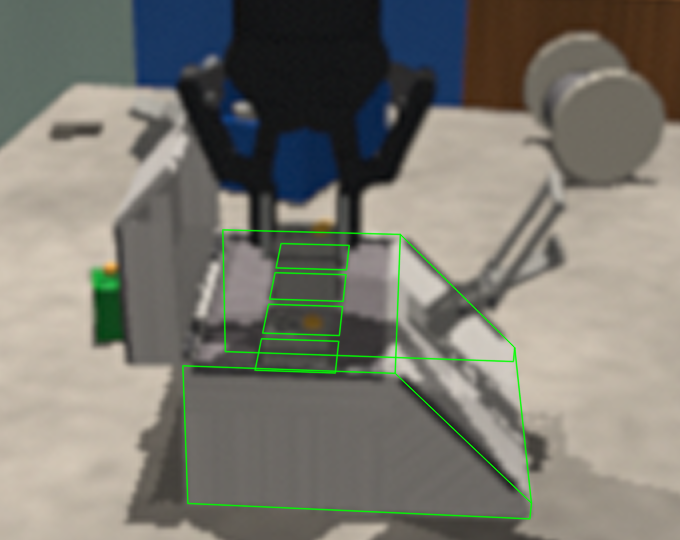

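View pics/b_wrist.png

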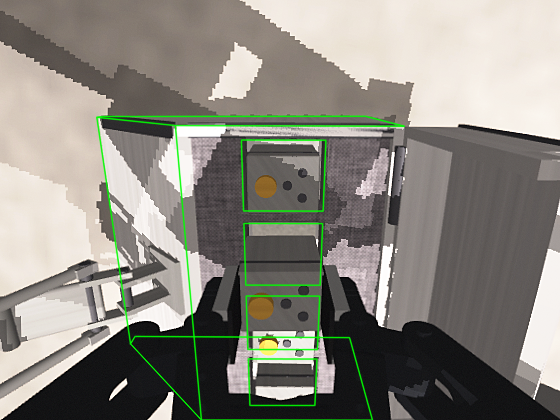

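```bash
python3 - <<'E'
from h import *
s=st()
p,d,P,W=look('wrist')
# can +y face bottom/top edges from depth: col 280 rows 225..330
for r in range(222,345,4): print(r,w2c(W[r,283])[0].round(4), d[r,283].round(3))
print('tcp case',w2c(s['eef_pos']))
print('x ext at row 275'); 
for c in range(225,340,5): print(c,w2c(W[280,c])[0].round(4))
E
```

```text
t 6.7 pos [ 0.5776 -0.1149  0.1475] q [-0.369   0.2119  1.8774  0.0015  1.0525 -0.5265] F [-0.9499  0.5394  0.3753] op 0.383031784534344
tool z [0.9877 0.1561 0.0005] tool y [ 0.0003  0.0013 -1.    ] zyaw 0.1566969576010726
222 [0.018  0.0324 0.0582] 0.219
226 [0.018  0.0294 0.0569] 0.221
230 [0.018  0.0273 0.0581] 0.22
234 [0.018  0.0247 0.0581] 0.221
238 [0.0176 0.0392 0.1005] 0.176
242 [0.0175 0.0399 0.107 ] 0.17
246 [0.0175 0.039  0.1096] 0.168
250 [nan nan nan] 0.0
254 [0.0175 0.0392 0.1188] 0.159
258 [0.0174 0.0388 0.1222] 0.156
262 [0.0174 0.0395 0.1276] 0.15
266 [0.0174 0.0393 0.1307] 0.148
270 [0.0173 0.0394 0.1344] 0.144
274 [0.0173 0.038  0.1352] 0.144
278 [0.0173 0.0366 0.1358] 0.144
282 [0.0173 0.0344 0.1351] 0.145
286 [0.0174 0.0323 0.1344] 0.146
290 [0.0174 0.0308 0.135 ] 0.146
294 [0.0174 0.0296 0.136 ] 0.145
298 [0.0174 0.0276 0.1358] 0.146
302 [0.0174 0.026  0.1362] 0.146
306 [0.0174 0.0241 0.1362] 0.147
310 [0.0174 0.0221 0.136 ] 0.148
314 [0.0174 0.0194 0.1348] 0.15
318 [0.0174 0.0181 0.1356] 0.149
322 [0.0174 0.0162 0.1357] 0.15
326 [0.0174 0.014  0.1354] 0.151
330 [0.0174 0.012  0.1353] 0.151
334 [ 0.0179 -0.0179  0.0976] 0.197
338 [ 0.0179 -0.0212  0.0966] 0.199
342 [ 0.0179 -0.0232  0.0975] 0.198
tcp case [[0.0167 0.0267 0.1475]]
x ext at row 275
225 [-0.005   0.0373  0.1388]
230 [-0.0031  0.0374  0.139 ]
235 [-0.0013  0.0369  0.1382]
240 [0.0003 0.0352 0.1349]
245 [0.0023 0.0354 0.1353]
250 [0.0043 0.0356 0.1356]
255 [0.0063 0.0355 0.1355]
260 [0.0082 0.0355 0.1354]
265 [0.0102 0.0355 0.1354]
270 [0.0122 0.0352 0.1349]
275 [0.0142 0.0358 0.136 ]
280 [0.0161 0.0357 0.1358]
285 [0.0181 0.0356 0.1355]
290 [0.0201 0.0359 0.1361]
295 [0.0221 0.0354 0.1353]
300 [0.0241 0.0354 0.1353]
305 [0.0259 0.0361 0.1366]
310 [0.0281 0.0352 0.1349]
315 [0.03   0.0353 0.1351]
320 [0.032  0.0353 0.135 ]
325 [0.0335 0.0373 0.1388]
330 [0.0355 0.0371 0.1384]
335 [0.0373 0.0376 0.1393]
```

Emit:
{"name": "arm_command", "arguments": {"steps": [{"hand": 0.2, "travel": [0.01, 0.02, 0], "rotation": [0, 0, 0]}, {"hand": 0.2, "travel": [0, 0.03, 0], "rotation": [0, 0, 0]}, {"hand": 0.2, "travel": [0, 0.03, 0], "rotation": [0, 0, 0]}, {"hand": 0.2, "travel": [0, 0, 0], "rotation": [0, 0, 0]}]}}

```text
time: 7.25
eef_pos: [0.5795, -0.1195, 0.1243]
tcp_rot: [-0.537, 0.458, -0.461, 0.538]
contact_force: [0.8, 0.1, -0.2]
opening: 0.381
```

```bash
cat > can.py <<'E'
from h import *
s=st()
p,d,P,W=look('wrist');cv2.imwrite('pics/w5.png',p)
C=w2c(W.reshape(-1,3)).reshape(W.shape)
print('tcp case',w2c(s['eef_pos']))
for c in (265,283,300):
    print(c,[ (r,*C[r,c].round(4)) for r in range(200,345,8)])
E
python3 can.py
```

```text
t 7.25 pos [ 0.5795 -0.1195  0.1243] q [-0.375   0.2459  1.8846  0.0011  1.0071 -0.5312] F [ 0.7947  0.0528 -0.2413] op 0.38113187253340647
tool z [0.9879 0.1549 0.004 ] tool y [ 0.0041 -0.0006 -1.    ] zyaw 0.1555769649088432
tcp case [[0.0179 0.0219 0.1243]]
265 [(200, np.float64(0.0112), np.float64(0.0593), np.float64(0.0974)), (208, np.float64(0.0112), np.float64(0.0557), np.float64(0.097)), (216, np.float64(0.0111), np.float64(0.0521), np.float64(0.0966)), (224, np.float64(0.0103), np.float64(0.0419), np.float64(0.0782)), (232, np.float64(0.0095), np.float64(0.0303), np.float64(0.059)), (240, np.float64(0.0102), np.float64(0.0338), np.float64(0.0785)), (248, np.float64(0.0106), np.float64(0.0341), np.float64(0.0887)), (256, np.float64(0.0109), np.float64(0.0342), np.float64(0.0974)), (264, np.float64(0.0111), np.float64(0.0336), np.float64(0.1038)), (272, np.float64(0.0114), np.float64(0.0341), np.float64(0.112)), (280, np.float64(0.0114), np.float64(0.0302), np.float64(0.1113)), (288, np.float64(0.0113), np.float64(0.027), np.float64(0.112)), (296, np.float64(0.0114), np.float6
[... 2282 characters left out ...]
64(0.0342), np.float64(0.1051)), (272, np.float64(0.0251), np.float64(0.0346), np.float64(0.1131)), (280, np.float64(0.0252), np.float64(0.031), np.float64(0.1129)), (288, np.float64(0.0252), np.float64(0.0277), np.float64(0.1132)), (296, np.float64(0.0254), np.float64(0.0234), np.float64(0.1122)), (304, np.float64(0.0254), np.float64(0.02), np.float64(0.1127)), (312, np.float64(0.0255), np.float64(0.0162), np.float64(0.1126)), (320, np.float64(0.0255), np.float64(0.0125), np.float64(0.1128)), (328, np.float64(0.0257), np.float64(0.0081), np.float64(0.112)), (336, np.float64(0.0269), np.float64(-0.0085), np.float64(0.0953)), (344, np.float64(0.0269), np.float64(-0.0117), np.float64(0.0971))]
```

View pics/w5.png

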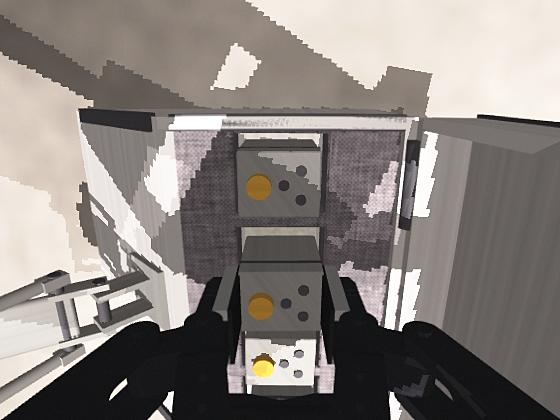

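Emit:
{"name": "arm_command", "arguments": {"steps": [{"hand": 0.2, "travel": [-0.004, 0.018, 0], "rotation": [0, 0, 0]}, {"hand": 0.2, "travel": [0, 0.018, 0], "rotation": [0, 0, 0]}, {"hand": 0.2, "travel": [0, 0.01, 0], "rotation": [0, 0, 0]}, {"hand": 0.2, "travel": [0, 0, 0], "rotation": [0, 0, 0]}]}}

```text
time: 7.8
eef_pos: [0.5799, -0.1181, 0.1099]
tcp_rot: [-0.536, 0.458, -0.461, 0.538]
contact_force: [-0.2, -0.5, -0.7]
opening: 0.381
```

```bash
sed -i 's/345,8/345,12/' can.py; python3 can.py
```

```text
t 7.8 pos [ 0.5799 -0.1181  0.1099] q [-0.3727  0.2654  1.8911  0.0015  0.9798 -0.5294] F [-0.2387 -0.5235 -0.6865] op 0.3808373928776327
tool z [0.9879 0.1552 0.0053] tool y [ 0.0055 -0.0008 -1.    ] zyaw 0.15585306990393694
tcp case [[0.0185 0.0232 0.1099]]
265 [(200, np.float64(0.0126), np.float64(0.066), np.float64(0.1016)), (212, np.float64(0.0123), np.float64(0.0598), np.float64(0.0964)), (224, np.float64(0.0123), np.float64(0.0552), np.float64(0.0969)), (236, np.float64(0.0115), np.float64(0.0429), np.float64(0.0783)), (248, np.float64(0.0113), np.float64(0.0355), np.float64(0.0745)), (260, np.float64(0.0117), np.float64(0.0356), np.float64(0.0871)), (272, np.float64(0.0121), np.float64(0.0353), np.float64(0.0973)), (284, np.float64(0.012), np.float64(0.0304), np.float64(0.098)), (296, np.float64(0.012), np.float64(0.0261), np.float64(0.1)), (308, np.float64(0.012), np.float64(0.021), np.float64(0.1006)), (320, np.float64(0.0118), np.float64(0.014), np.float64(0.0986)), (332, np.float64(0.0108), np.float64(-0.0085), np.float64(0.076)), (344, np.float64(0.0111), np.float64(-0.0
[... 1077 characters left out ...]
4(0.0553), np.float64(0.0972)), (236, np.float64(0.0267), np.float64(0.0433), np.float64(0.0794)), (248, np.float64(0.0271), np.float64(0.0357), np.float64(0.0749)), (260, np.float64(0.0264), np.float64(0.0355), np.float64(0.087)), (272, np.float64(0.0258), np.float64(0.0354), np.float64(0.0976)), (284, np.float64(0.0259), np.float64(0.0304), np.float64(0.0981)), (296, np.float64(0.026), np.float64(0.0246), np.float64(0.0975)), (308, np.float64(0.0261), np.float64(0.0192), np.float64(0.0978)), (320, np.float64(0.0262), np.float64(0.0141), np.float64(0.0987)), (332, np.float64(0.028), np.float64(-0.0094), np.float64(0.0749)), (344, np.float64(0.0274), np.float64(-0.0084), np.float64(0.0852))]
```

Emit:
{"name": "arm_command", "arguments": {"steps": [{"hand": 0.6, "travel": [0, 0, 0], "rotation": [0, 0, 0]}, {"hand": 0.6, "travel": [0, 0, 0], "rotation": [0, 0, 0]}, {"hand": 0.6, "travel": [0, 0, 0], "rotation": [0, 0, 0]}, {"hand": 0.6, "travel": [0, -0.08, 0], "rotation": [0, 0, 0]}, {"hand": 0.6, "travel": [0, -0.18, 0], "rotation": [0, 0, 0]}, {"hand": 0.6, "travel": [-0.08, -0.12, 0], "rotation": [0, 0, 0]}, {"hand": 0.6, "travel": [0, 0, 0], "rotation": [0, 0, 0]}]}}

```text
time: 8.72
eef_pos: [0.5757, -0.0941, 0.2277]
tcp_rot: [-0.536, 0.458, -0.462, 0.538]
contact_force: [-0.4, -0.7, 0.2]
opening: 0.596
```

```bash
python3 - <<'E'
from h import *
import pickle
s=st()
p,d,P,W=look('wrist');pickle.dump((p,d,P,W),open('w6.pkl','wb'))
im=draw(p,P,lines(),sc=1);cv2.imwrite('pics/w6o.png',im);cv2.imwrite('pics/w6.png',p)
p,d,P,W=look('side');cv2.imwrite('pics/s6.png',cv2.resize(p[100:240,230:400],None,fx=4,fy=4))
for n in ('wrist','side','scene'):
    p,d,P,W=look(n)
    for t in ('lid','loop_bar','lever_tip'):
      for m in ctrl.masks_of(n,t)[:2]:
        w=w2c(W[m['region']]);w=w[~np.isnan(w[:,0])]; print(n,t,m['score'].__round__(2),m['at'],m['region'].sum(),np.median(w,0),'\n',np.percentile(w,[2,98],axis=0).round(4).tolist())
        np.save(f'm_{n}_{t}.npy',m['region'])if 0 else None
    pickle.dump((p,d,P,W),open(f'v_{n}.pkl','wb'))
E
```

```text
t 8.72 pos [ 0.5757 -0.0941  0.2277] q [-0.3364  0.1083  1.8372  0.0014  1.1901 -0.4921] F [-0.4126 -0.749   0.157 ] op 0.5963713249451736
tool z [0.988  0.1546 0.006 ] tool y [ 0.0062 -0.0007 -1.    ] zyaw 0.15518352199055324
wrist lid 0.85 [416.5, 234.3] 18315 [0.0989 0.0459 0.1282] 
 [[0.0747, -0.0368, 0.0858], [0.1135, 0.0922, 0.193]]
wrist lid 0.63 [282.0, 181.8] 2399 [0.0166 0.0693 0.0969] 
 [[0.0006, 0.0526, 0.063], [0.0331, 0.0797, 0.1014]]
wrist loop_bar 0.68 [67.7, 304.3] 2373 [-0.1113  0.0014  0.1401] 
 [[-0.1713, -0.0926, -0.0009], [-0.0892, 0.023, 0.1537]]
wrist lever_tip 0.78 [110.7, 284.2] 5405 [-0.1035  0.0002  0.1099] 
 [[-0.1235, -0.0345, -0.0005], [-0.0703, 0.0228, 0.1534]]
side lid 0.89 [269.6, 156.8] 1600 [0.0944 0.0151 0.1283] 
 [[0.0755, -0.0903, 0.0849], [0.1169, 0.0945, 0.1933]]
side lid 0.39 [358.2, 163.5] 424 [-0.1063  0.003   0.1066] 
 [[-0.1517, -0.3457, -0.0003], [-0.0725, 0.0241, 0.1543]]
side loop_bar 0.67 [311.1, 189.2] 6903 [0.0025 0.0704 0.0776] 
 [[-0.115, -0.093, 0.0009], [0.1096, 0.0943, 0.1899]]
side loop_bar 0.5 [362.4, 153.1] 211 [-0.1096 -0.015   0.1243] 
 [[-0.1521, -0.3907, -0.0001], [-0.09, 0.0244, 0.1548]]
side lever_tip 0.78 [360.3, 165.8] 360 [-0.1041  0.0071  0.1057] 
 [[-0.148, -0.3161, -0.0003], [-0.0746, 0.0242, 0.1529]]
side lever_tip 0.61 [177.0, 332.5] 1507 [0.1792 0.4197 0.0163] 
 [[0.0895, 0.402, -0.0007], [0.2558, 0.4304, 0.024]]
scene lid 0.57 [226.3, 295.1] 3643 [ 0.1034 -0.0105  0.1767] 
 [[0.0847, -0.0918, 0.0851], [0.1188, 0.0885, 0.195]]
scene loop_bar 0.53 [136.4, 218.4] 241 [-0.1099  0.0006  0.1427] 
 [[-0.1196, -0.023, 0.1039], [-0.0901, 0.0226, 0.1569]]
scene lever_tip 0.85 [146.2, 235.9] 869 [-0.1063  0.0018  0.1083] 
 [[-0.2101, -0.0226, -0.0004], [-0.0732, 0.0476, 0.156]]
```

View pics/w6o.png

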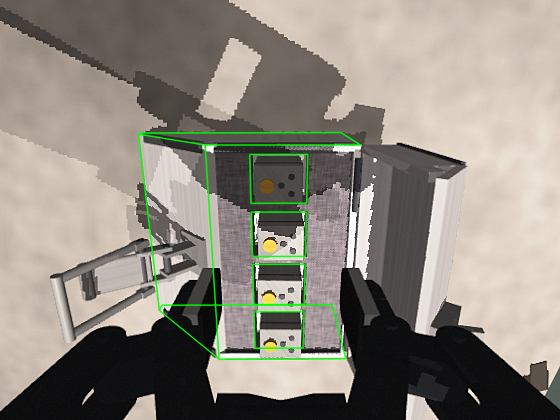

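View pics/s6.png

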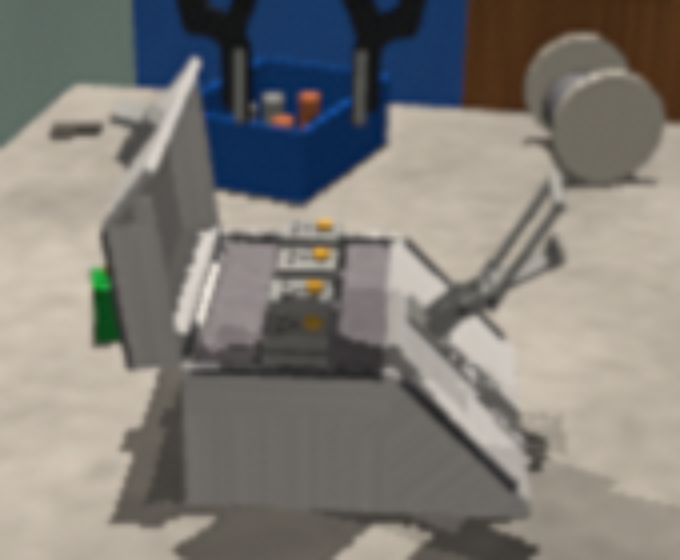

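```bash
python3 - <<'E'
from h import *
s=st();print(w2c(s['eef_pos']))
r=down(.1545)
def tp(x,y,z): return c2w([x,y,z])[0]
p=plan(tp(.06,.01,.27),r,n=3)
p=plan(tp(.152,0,.27),r,start=p,n=3)
p=plan(tp(.152,0,.172),r,start=p,n=4)
for f in (1.75,1.6,1.3,1.0,.7,.4,.2,0):
    n=np.array([np.sin(f),np.cos(f)]);t=np.array([-np.cos(f),np.sin(f)])
    c=np.array([.075,.085])+.028*n+.065*t
    print(f,'corner',c,'tcp',c+[.0145,.025])
E
```

```text
t 9.43 pos [ 0.5741 -0.0946  0.2235] q [-0.3381  0.1126  1.8404  0.0013  1.1902 -0.4922] F [-0.2008 -0.2909 -0.7681] op 0.6011275545377917
tool z [ 0.9882  0.153  -0.0008] tool y [-0.0011  0.0016 -1.    ] zyaw 0.15364852510224264
[[0.0163 0.0473 0.2235]]
dist 0.0738 ang 0.12 n 3
[{"travel": [0.0413, -0.0517, 0.0485], "rotation": [0.0005, -0.0005, -0.0011]}, {"travel": [0.0413, -0.0517, 0.0485], "rotation": [0.0005, -0.0005, -0.0011]}, {"travel": [0.0413, -0.0517, 0.0486], "rotation": [0.0005, -0.0005, -0.0011]}]
dist 0.0925 ang 0.01 n 3
[{"travel": [0.0111, 0.0, 0.1022], "rotation": [0.0, -0.0, -0.0]}, {"travel": [0.0111, 0.0, 0.1022], "rotation": [0.0, -0.0, -0.0]}, {"travel": [0.0111, 0.0, 0.1022], "rotation": [0.0, -0.0, -0.0]}]
dist 0.098 ang 0.01 n 4
[{"travel": [0.0, 0.0817, 0.0], "rotation": [0.0, -0.0, -0.0]}, {"travel": [0.0, 0.0817, 0.0], "rotation": [0.0, -0.0, -0.0]}, {"travel": [0.0, 0.0816, 0.0], "rotation": [0.0, -0.0, -0.0]}, {"travel": [0.0001, 0.0817, 0.0001], "rotation": [0.0, -0.0, -0.0]}]
1.75 corner [0.1141 0.144 ] tcp [0.1286 0.169 ]
1.6 corner [0.1049 0.1492] tcp [0.1194 0.1742]
1.3 corner [0.0846 0.1551] tcp [0.0991 0.1801]
1.0 corner [0.0634 0.1548] tcp [0.0779 0.1798]
0.7 corner [0.0433 0.1483] tcp [0.0578 0.1733]
0.4 corner [0.026  0.1361] tcp [0.0405 0.1611]
0.2 corner [0.0169 0.1254] tcp [0.0314 0.1504]
0 corner [0.01  0.113] tcp [0.0245 0.138 ]
```

Emit:
{"name": "arm_command", "arguments": {"steps": [{"hand": 0, "travel": [0.041, -0.052, 0.049], "rotation": [0, 0, 0]}, {"hand": 0, "travel": [0.041, -0.052, 0.049], "rotation": [0, 0, 0]}, {"hand": 0, "travel": [0.041, -0.052, 0.049], "rotation": [0, 0, 0]}, {"hand": 0, "travel": [0.011, 0, 0.102], "rotation": [0, 0, 0]}, {"hand": 0, "travel": [0.011, 0, 0.102], "rotation": [0, 0, 0]}, {"hand": 0, "travel": [0.011, 0, 0.102], "rotation": [0, 0, 0]}, {"hand": 0, "travel": [0, 0, 0.02], "rotation": [0, 0, 0]}, {"hand": 0, "travel": [0, 0, 0], "rotation": [0, 0, 0]}]}}

```text
time: 10.42
eef_pos: [0.7249, -0.12, 0.271]
tcp_rot: [0.537, -0.461, 0.459, -0.537]
contact_force: [-1.2, -0.4, 0.1]
opening: -0.002
```

```bash
python3 - <<'E'
from h import *
s=st();print(w2c(s['eef_pos']))
r=down(.1545)
def tp(x,y,z): return c2w([x,y,z])[0]
p=plan(tp(.155,0,.172),r,n=3)
p=plan(tp(.1286,0,.172),r,start=p,n=1)
E
```

```text
t 10.43 pos [ 0.7249 -0.12    0.271 ] q [-0.3021  0.4085  1.3941  0.0008  1.3416 -0.4557] F [-1.2062 -0.4442  0.1463] op -0.00154748106181686
tool z [ 0.9883  0.1528 -0.0021] tool y [-0.0023  0.0016 -1.    ] zyaw 0.15340756412563114
[[ 0.1615 -0.0011  0.271 ]]
dist 0.0992 ang 0.17 n 3
[{"travel": [-0.001, 0.11, -0.007], "rotation": [0.0013, -0.0007, -0.0012]}, {"travel": [-0.0011, 0.1099, -0.0071], "rotation": [0.0013, -0.0007, -0.0012]}, {"travel": [-0.0012, 0.11, -0.0071], "rotation": [0.0013, -0.0007, -0.0012]}]
dist 0.0264 ang 0.0 n 1
[{"travel": [0.0, -0.0, -0.088], "rotation": [0.0, 0.0, -0.0]}]
```

Emit:
{"name": "arm_command", "arguments": {"steps": [{"hand": 0, "travel": [0, 0.108, -0.005], "rotation": [0, 0, 0]}, {"hand": 0, "travel": [0, 0.108, -0.005], "rotation": [0, 0, 0]}, {"hand": 0, "travel": [0, 0.105, -0.005], "rotation": [0, 0, 0]}, {"hand": 0, "travel": [0, 0, -0.06], "rotation": [0, 0, 0]}, {"hand": 0, "travel": [0, 0, -0.06], "rotation": [0, 0, 0]}, {"hand": 0, "travel": [0, -0.01, -0.06], "rotation": [0, 0, 0]}]}}

```text
time: 11.18
eef_pos: [0.6652, -0.1293, 0.1817]
tcp_rot: [-0.534, 0.457, -0.464, 0.539]
contact_force: [1.5, -0.2, -0.4]
opening: -0.0
```

```bash
python3 - <<'E'
from h import *
s=st();print(w2c(s['eef_pos']))
p,d,P,W=look('side');cv2.imwrite('pics/s7.png',cv2.resize(p[80:240,230:400],None,fx=4,fy=4))
E
```

```text
t 11.18 pos [ 0.6652 -0.1293  0.1817] q [-0.3424  0.3508  1.6363  0.0032  1.1437 -0.4961] F [ 1.5254 -0.1975 -0.3772] op -0.00030721197189521925
tool z [0.9883 0.1519 0.0109] tool y [ 0.0112 -0.0009 -0.9999] zyaw 0.15246788652437276
[[ 0.101  -0.001   0.1817]]
```

View pics/s7.png

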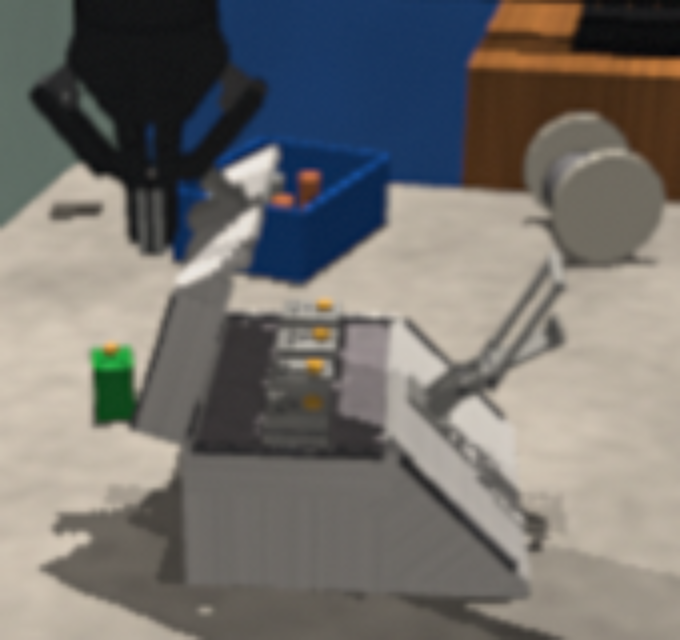

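Emit:
{"name": "arm_command", "arguments": {"steps": [{"hand": 0, "travel": [0, 0.004, -0.075], "rotation": [0, 0, 0]}, {"hand": 0, "travel": [0, 0.02, -0.065], "rotation": [0, 0, 0]}, {"hand": 0, "travel": [0, 0.04, -0.055], "rotation": [0, 0, 0]}, {"hand": 0, "travel": [0, 0.035, -0.03], "rotation": [0, 0, 0]}, {"hand": 0, "travel": [0, 0, 0], "rotation": [0, 0, 0]}]}}

```text
time: 11.85
eef_pos: [0.5968, -0.1406, 0.1576]
tcp_rot: [-0.532, 0.454, -0.468, 0.54]
contact_force: [0.8, -0.0, -0.2]
opening: 0.0
```

```bash
python3 - <<'E'
from h import *
s=st();print(w2c(s['eef_pos']))
p,d,P,W=look('side');cv2.imwrite('pics/s8.png',cv2.resize(p[80:240,230:400],None,fx=4,fy=4))
E
```

```text
t 11.85 pos [ 0.5968 -0.1406  0.1576] q [-0.3984  0.2388  1.8245  0.0053  1.0558 -0.5518] F [ 0.7945 -0.0007 -0.1596] op 0.0003571797631896181
tool z [0.9884 0.1503 0.0216] tool y [ 0.0225 -0.0045 -0.9997] zyaw 0.1508656963563822
[[ 0.0317 -0.0017  0.1576]]
```

View pics/s8.png

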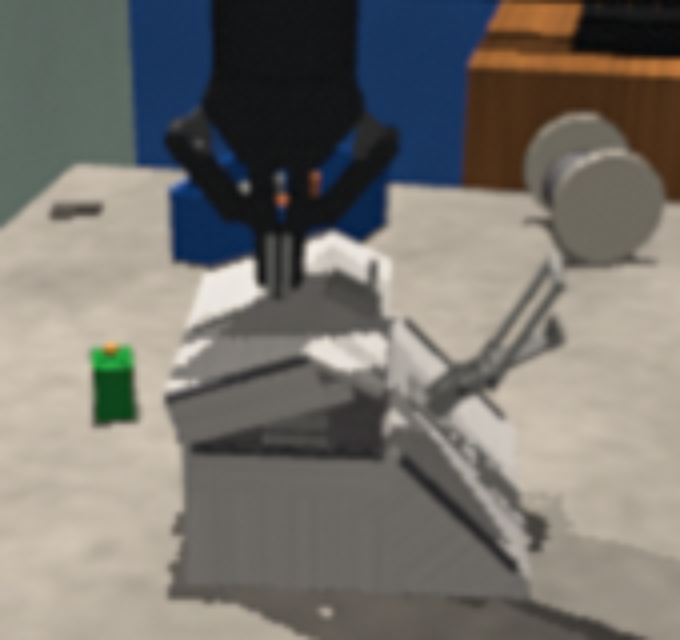

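Emit:
{"name": "arm_command", "arguments": {"steps": [{"hand": 0, "travel": [0, 0.03, -0.015], "rotation": [0, 0, 0]}, {"hand": 0, "travel": [0, 0.03, -0.01], "rotation": [0, 0, 0]}, {"hand": 0, "travel": [0, 0.02, 0], "rotation": [0, 0, 0]}, {"hand": 0, "travel": [0, 0.006, 0], "rotation": [0, 0, 0]}]}}

```text
time: 12.4
eef_pos: [0.591, -0.1424, 0.138]
tcp_rot: [-0.533, 0.454, -0.467, 0.54]
contact_force: [-4.7, 1.4, 9.5]
opening: 0.001
```

```bash
python3 - <<'E'
from h import *
s=st();print(w2c(s['eef_pos']))
p,d,P,W=look('side');cv2.imwrite('pics/s9.png',cv2.resize(p[80:240,230:400],None,fx=4,fy=4))
E
```

```text
t 12.4 pos [ 0.591  -0.1424  0.138 ] q [-0.4043  0.2537  1.8464  0.0038  1.0218 -0.5588] F [-4.7495  1.3942  9.5445] op 0.0013601479917866655
tool z [0.9882 0.152  0.0184] tool y [ 0.0194 -0.0048 -0.9998] zyaw 0.15264172403287624
[[ 0.0257 -0.0026  0.138 ]]
```

View pics/s9.png

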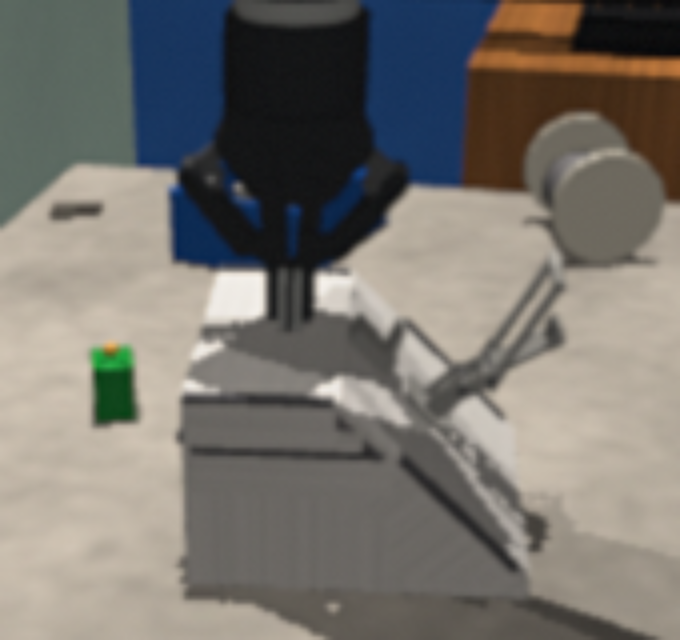

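```bash
python3 - <<'E'
from h import *
s=st()
def tp(x,y,z): return c2w([x,y,z])[0]
P0=tp(.02,0,.25);p=plan(P0,down(.1545),n=3)
p=plan(tp(-.10,0,.26),down(.1545-np.pi/2),start=p,n=10)
E
```

```text
t 12.45 pos [ 0.591  -0.1424  0.138 ] q [-0.4043  0.2538  1.8464  0.0037  1.0216 -0.5588] F [-6.7224  1.9451 13.6523] op -0.0003438164734117103
tool z [0.9882 0.152  0.0185] tool y [ 0.0194 -0.0048 -0.9998] zyaw 0.15263573561402635
dist 0.1122 ang 1.15 n 3
[{"travel": [-0.0019, -0.1246, -0.0041], "rotation": [-0.0118, -0.0012, 0.0049]}, {"travel": [-0.0022, -0.1246, -0.0048], "rotation": [-0.0118, -0.0012, 0.0049]}, {"travel": [-0.0025, -0.1245, -0.0057], "rotation": [-0.0118, -0.0012, 0.0049]}]
dist 0.1204 ang 90.0 n 10
[{"travel": [0.0, -0.0033, -0.04], "rotation": [0.0, 0.3, 0.0]}, {"travel": [0.0063, -0.0033, -0.0395], "rotation": [0.0, 0.3, 0.0]}, {"travel": [0.0124, -0.0033, -0.038], "rotation": [0.0, 0.3, 0.0]}, {"travel": [0.0182, -0.0033, -0.0356], "rotation": [0.0, 0.3, 0.0]}, {"travel": [0.0235, -0.0034, -0.0324], "rotation": [0.0, 0.3, 0.0]}, {"travel": [0.0283, -0.0033, -0.0283], "rotation": [0.0, 0.3, 0.0]}, {"travel": [0.0323, -0.0034, -0.0235], "rotation": [0.0, 0.3, 0.0]}, {"travel": [0.0356, -0.0033, -0.0182], "rotation": [0.0, 0.3, 0.0]}, {"travel": [0.0381, -0.0034, -0.0124], "rotation": [0.0, 0.3, 0.0]}, {"travel": [0.0395, -0.0033, -0.0062], "rotation": [0.0, 0.3, 0.0]}]
```

Emit:
{"name": "arm_command", "arguments": {"steps": [{"hand": 0, "travel": [0, 0.008, 0], "rotation": [0, 0, 0]}, {"hand": 0.5, "travel": [0, -0.125, -0.004], "rotation": [-0.012, 0, 0.005]}, {"hand": 0.8, "travel": [0, -0.125, -0.004], "rotation": [-0.012, 0, 0.005]}, {"hand": 0.8, "travel": [0, -0.125, -0.004], "rotation": [-0.012, 0, 0.005]}, {"hand": 0.8, "travel": [0, 0, -0.04], "rotation": [0, 0.3, 0]}, {"hand": 0.8, "travel": [0.006, 0, -0.04], "rotation": [0, 0.3, 0]}, {"hand": 0.8, "travel": [0.012, 0, -0.038], "rotation": [0, 0.3, 0]}, {"hand": 0.8, "travel": [0.018, 0, -0.036], "rotation": [0, 0.3, 0]}, {"hand": 0.8, "travel": [0.023, 0, -0.032], "rotation": [0, 0.3, 0]}, {"hand": 0.8, "travel": [0.028, 0, -0.028], "rotation": [0, 0.3, 0]}, {"hand": 0.8, "travel": [0.032, 0, -0.024], "rotation": [0, 0.3, 0]}, {"hand": 0.8, "travel": [0.036, 0, -0.018], "rotation": [0, 0.3, 0]}, {"hand": 0.8, "travel": [0.038, 0, -0.012], "rotation": [0, 0.3, 0]}, {"hand": 0.8, "travel": [0.04, 0, -0.006], "rotation": [0, 0.3, 0]}, {"hand": 0.8, "travel": [0, 0, 0], "rotation": [0, 0, 0]}]}}

```text
time: 14.32
eef_pos: [0.4629, -0.155, 0.2367]
tcp_rot: [-0.041, 0.711, -0.701, 0.032]
contact_force: [-0.3, -0.7, 0.1]
opening: 0.799
```

```bash
python3 - <<'E'
from h import *
import pickle
s=st();print(w2c(s['eef_pos']))
p,d,P,W=look('wrist');pickle.dump((p,d,P,W),open('w7.pkl','wb'));cv2.imwrite('pics/w7.png',draw(p,P,lines(),sc=1))
p,d,P,W=look('side');pickle.dump((p,d,P,W),open('s7.pkl','wb'));cv2.imwrite('pics/s10.png',cv2.resize(p[80:240,230:400],None,fx=4,fy=4))
p,d,P,W=look('scene');pickle.dump((p,d,P,W),open('c7.pkl','wb'))
E
```

```text
t 14.32 pos [ 0.4629 -0.155   0.2367] q [-0.5332 -0.1076  2.0361  0.0043  1.2312  0.9335] F [-0.331  -0.7074  0.1231] op 0.799052091045355
tool z [ 0.1024 -0.9946 -0.014 ] tool y [-0.0135  0.0126 -0.9998] zyaw -1.4682484014746955
[[-0.1028  0.0047  0.2367]]
```

View pics/w7.png

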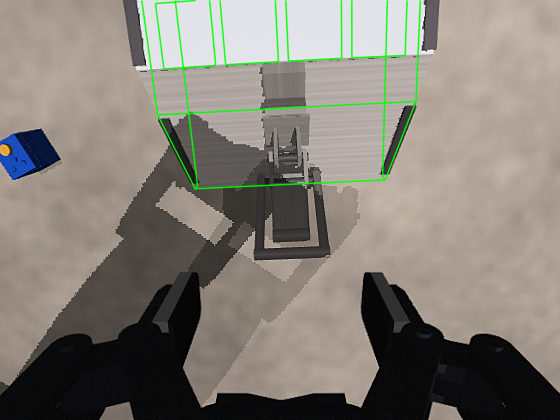

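View pics/s10.png

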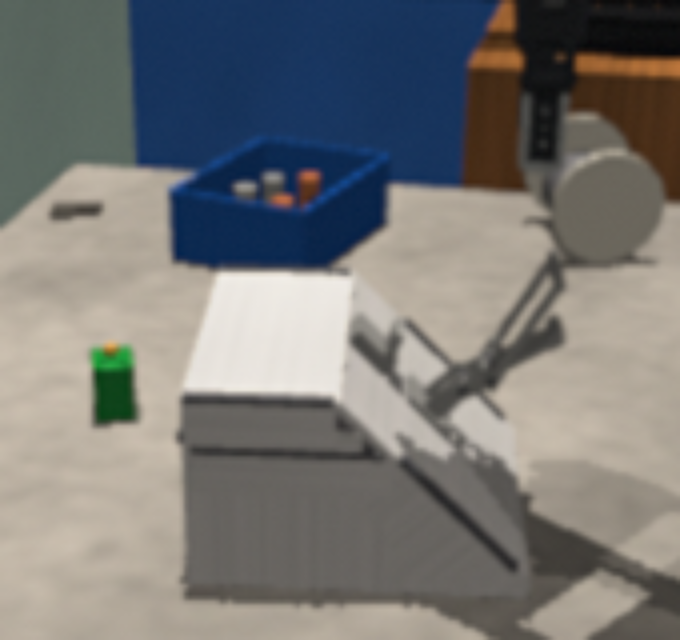

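```bash
cat > bar.py <<'E'
from h import *
import pickle
for f in('w7','s7','c7'):
    p,d,P,W=pickle.load(open(f+'.pkl','rb'))
    C=w2c(W.reshape(-1,3)).reshape(W.shape)
    m=(abs(C[...,1])<.03)&(C[...,0]<-.072)&(C[...,0]>-.16)&(C[...,2]>.08)&(C[...,2]<.175)
    q=C[m]
    print(f,m.sum())
    # bar points: top region
    b=q[q[:,2]>q[:,2].max()-.01]; print(' top',b.mean(0),b.min(0),b.max(0),len(b))
    wire=q[(abs(abs(q[:,1])-.020)<.004)]
    if len(wire)>10: 
        c=wire.mean(0);u,s_,v=np.linalg.svd(wire-c);print(' wire c',c,'dir',v[0], 'zrange',wire[:,2].min(),wire[:,2].max())
    np.save(f+'_q.npy',q)
    lev=q[abs(q[:,1])<.011]
    bb=np.round(lev[np.argsort(lev[:,0])][::max(1,len(lev)//25)]*1000,1)
    print(bb.tolist())
E
python3 bar.py
```

```text
w7 5025
 top [-0.1161 -0.0002  0.1517] [-0.1213 -0.0229  0.145 ] [-0.1108  0.0229  0.155 ] 983
 wire c [-0.1018 -0.0004  0.1264] dir [-0.4952 -0.0145  0.8687] zrange 0.09041710246908108 0.15451097438383835
[[-124.0, -2.0, 117.3], [-120.6, 8.2, 118.9], [-119.1, 10.9, 118.5], [-118.0, -5.7, 152.9], [-117.1, 0.2, 152.8], [-116.2, -7.2, 116.7], [-115.7, -6.6, 114.1], [-115.1, -4.7, 150.6], [-114.4, -10.7, 151.3], [-113.4, 0.9, 111.3], [-111.4, -0.6, 110.7], [-109.3, -0.7, 108.2], [-107.1, 5.6, 107.4], [-104.9, 9.1, 106.7], [-102.8, -2.4, 105.6], [-100.6, 3.2, 104.7], [-98.5, 10.2, 103.0], [-96.2, -5.6, 103.5], [-94.1, -5.0, 100.4], [-91.9, -5.9, 97.6], [-89.7, -0.2, 99.3], [-87.4, 1.8, 96.3], [-85.0, -2.6, 95.1], [-82.8, -1.3, 94.4], [-80.7, -10.8, 92.6], [-72.2, 7.0, 86.8]]
s7 358
 top [-0.117   0.0057  0.152 ] [-0.1214 -0.0241  0.1461] [-0.1127  0.0236  0.1556] 45
 wire c [-0.1016  0.0055  0.1229] dir [-0.4774 -0.1678  0.8625] zrange 0.09013584411671638 0.1545031028931368
[[-123.8, -10.4, 119.4], [-121.4, -8.0, 120.4], [-120.5, 9.8, 116.1], [-119.6, 6.4, 153.9], [-118.6, 1.6, 119.6], [
[... 628 characters left out ...]
8  0.1588] 109
 wire c [-0.1012 -0.0013  0.1261] dir [-0.4791  0.2267  0.848 ] zrange 0.09242949155285463 0.1564357112678455
[[-124.0, 1.0, 119.3], [-120.5, 5.8, 153.5], [-119.1, 0.3, 155.6], [-118.0, 8.3, 119.1], [-117.1, -8.9, 156.1], [-116.7, 5.2, 154.7], [-116.0, 1.5, 153.4], [-115.0, -10.8, 150.2], [-114.3, -11.0, 112.7], [-112.3, 5.0, 110.8], [-110.1, -11.0, 109.4], [-107.9, 4.1, 113.0], [-106.3, -7.3, 108.1], [-104.0, -6.4, 109.5], [-101.9, -9.0, 107.9], [-100.0, 7.0, 105.7], [-97.6, -3.8, 104.7], [-96.3, -0.8, 101.7], [-94.2, -2.6, 102.8], [-91.5, -10.7, 102.3], [-89.7, 2.7, 99.9], [-87.9, -8.9, 95.4], [-85.1, 1.6, 94.6], [-83.6, 10.8, 94.2], [-81.7, -6.9, 95.6], [-74.6, 10.7, 88.4]]
```

```bash
python3 - <<'E'
from h import *
import pickle
for f in('w7','c7'):
    p,d,P,W=pickle.load(open(f+'.pkl','rb'))
    C=w2c(W.reshape(-1,3)).reshape(W.shape)
    m=(abs(C[...,1])<.028)&(C[...,0]<.01)&(C[...,0]>-.062)&(C[...,2]>.08)&(C[...,2]<.175)
    q=C[m]; xs=((q[:,0]+.028)+(q[:,2]-.112))/2**.5; zs=(-(q[:,0]+.028)+(q[:,2]-.112))/2**.5
    for lo,hi in((0,.011),(.015,.02),(.021,.028)):
        k=(abs(q[:,1])>lo)&(abs(q[:,1])<hi); 
        print(f,lo,[(int(b*1000),len(z:=zs[k&(abs(xs-b)<.001)]) and round(float(np.median(z))*1000,1)) for b in np.arange(-.036,.026,.002)])
im=cv2.resize(pickle.load(open('w7.pkl','rb'))[0][50:200,210:360],None,fx=4,fy=4,interpolation=cv2.INTER_CUBIC);cv2.imwrite('pics/k.png',im)
E
```

```text
w7 0 [(-36, 0), (-33, -11.9), (-31, -12.5), (-29, 0), (-27, 0), (-25, 0), (-23, 0), (-21, 0), (-19, 0), (-17, 0), (-15, 0), (-13, 0), (-11, 0), (-9, 0), (-7, -6.8), (-5, -4.8), (-3, 0.3), (-1, 4.1), (0, -5.3), (2, -6.1), (4, -6.1), (6, -6.2), (8, -6.2), (10, -6.3), (12, -6.1), (14, -9.6), (16, -15.0), (18, -18.0), (20, -19.8), (22, -21.8), (24, -24.0)]
w7 0.015 [(-36, 0), (-33, -11.9), (-31, -12.2), (-29, -15.1), (-27, -15.4), (-25, -15.4), (-23, -15.2), (-21, -15.0), (-19, -15.1), (-17, -14.9), (-15, -15.1), (-13, -14.8), (-11, -14.9), (-9, -15.0), (-7, -15.0), (-5, -15.1), (-3, -14.9), (-1, -15.0), (0, -15.1), (2, -15.0), (4, -15.2), (6, -15.1), (8, -15.2), (10, -15.1), (12, -15.3), (14, -15.2), (16, -15.9), (18, -17.9), (20, -19.8), (22, -21.8), (24, -23.7)]
w7 0.021 [(-36, 0), (-33, 0), (-31, 0), (-29, -15.1), (-27, -15.3), (-25, -15.5), (-23, -15.4), (-21, -15.3), (-19, -15.0), (-17, -15.1), (-15, -15.0), (-13, -15.0), (-11, -15.2), (-9, -14.9), (-7, -15.1), (-5, -15.0), (-3, -15.0), (-1, -15.1), (0, -15.1), (2, -15.2), (4, -15.1), (6, -15.2), (8, -15.1), (10, -15.1), (12, -15.4
[... 539 characters left out ...]
 (-19, -13.2), (-17, -13.8), (-15, -14.0), (-13, -13.7), (-11, -13.0), (-9, -12.8), (-7, -13.1), (-5, -13.3), (-3, -13.4), (-1, -13.8), (0, 0), (2, 0), (4, -13.3), (6, -13.7), (8, -12.7), (10, -13.3), (12, -13.9), (14, -13.4), (16, -14.7), (18, -16.0), (20, -17.8), (22, -19.1), (24, -21.7)]
c7 0.021 [(-36, 0), (-33, 0), (-31, -13.4), (-29, -13.7), (-27, -14.2), (-25, -14.2), (-23, -13.7), (-21, -15.2), (-19, -13.5), (-17, -14.4), (-15, -13.9), (-13, -14.5), (-11, -13.3), (-9, -13.7), (-7, -14.3), (-5, -13.3), (-3, -13.6), (-1, -13.9), (0, -14.0), (2, 0), (4, -13.4), (6, -13.2), (8, -13.3), (10, -13.4), (12, -13.5), (14, -13.9), (16, -15.0), (18, -15.4), (20, -17.5), (22, -19.2), (24, -21.0)]
```

View pics/k.png

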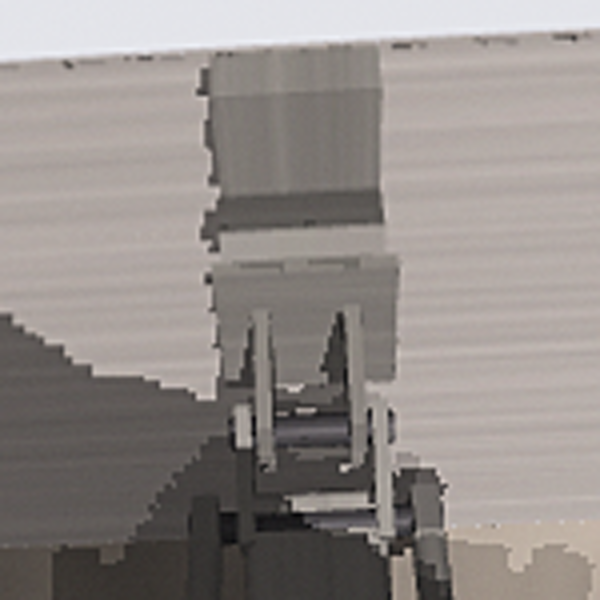

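```bash
python3 - <<'E'
from h import *
from scipy.optimize import least_squares
D=[((.2667,.6194,.2549),(1.014,.2872,1.5782)),((.4576,.1489,.16),(.1012,-.0469,2.1299)),((.4598,.1685,.1113),(.1436,.0512,2.1346)),((.4602,.1652,.0447),(.1361,.1714,2.1555)),((.5809,-.1272,.1914),(-.3856,.175,1.8326)),((.5765,-.1141,.1456),(-.3685,.2131,1.8798)),((.5799,-.1181,.1099),(-.3727,.2654,1.8911)),((.7249,-.12,.271),(-.3021,.4085,1.3941)),((.6652,-.1293,.1817),(-.3424,.3508,1.6363)),((.4629,-.155,.2367),(-.5332,-.1076,2.0361)),((.5757,-.0941,.2277),(-.3364,.1083,1.8372))]
P=np.array([d[0] for d in D]);Q=np.array([d[1] for d in D])
def res(v):
    a,h,L1,L2,ph,d=v
    r=a+L1*np.sin(Q[:,1])+L2*np.sin(Q[:,1]+Q[:,2]+ph); z=h+L1*np.cos(Q[:,1])+L2*np.cos(Q[:,1]+Q[:,2]+ph)
    c,s=np.cos(Q[:,0]),np.sin(Q[:,0])
    return np.r_[c*r-s*d-P[:,0],s*r+c*d-P[:,1],z-P[:,2]]
o=least_squares(res,[0,0,.4,.4,0,.1]);print(o.x,abs(o.fun).max())
E
```

```text
[-0.0012  0.0069  0.4473  0.571   0.0277  0.1012] 0.0026057117357082826
```

```bash
cat >> h.py <<'E'
def tilt(tau,z_sign=-1,psi=None):
    psi=CASE[2] if psi is None else psi
    ex=np.array([np.cos(psi),np.sin(psi),0]);ey=np.array([-np.sin(psi),np.cos(psi),0])
    y=np.sin(tau)*ex-np.cos(tau)*np.array([0,0,1.]);z=z_sign*ey;x=np.cross(y,z)
    return R.from_matrix(np.stack([x,y,z],1))
def tp(x,y,z): return c2w([x,y,z])[0]
E
python3 - <<'E'
from h import *
s=st()
p=plan(tp(-.1545,0,.215),tilt(np.radians(30)))
p=plan(tp(-.1245,0,.1632),tilt(np.radians(30)),start=p)
E
```

```text
t 14.47 pos [ 0.4636 -0.1551  0.2374] q [-0.5326 -0.1068  2.0342  0.0041  1.2316  0.933 ] F [-0.2796 -0.1018 -0.1998] op 0.7980891174552556
tool z [ 0.1035 -0.9945 -0.0134] tool y [-0.013   0.0121 -0.9998] zyaw -1.467100949755341
dist 0.0571 ang 30.79 n 4
[{"travel": [0.0432, 0.0191, 0.0062], "rotation": [0.0001, -0.0254, 0.2553]}, {"travel": [0.0454, 0.0131, 0.0056], "rotation": [0.0001, -0.0254, 0.2553]}, {"travel": [0.0469, 0.007, 0.0049], "rotation": [0.0001, -0.0254, 0.2553]}, {"travel": [0.0474, 0.0006, 0.0043], "rotation": [0.0001, -0.0254, 0.2553]}]
dist 0.0599 ang 0.01 n 2
[{"travel": [-0.0002, 0.0998, 0.0], "rotation": [-0.0001, 0.0, 0.0001]}, {"travel": [-0.0001, 0.0997, 0.0], "rotation": [-0.0001, 0.0, 0.0001]}]
```

Emit:
{"name": "arm_command", "arguments": {"grip_force": 25, "steps": [{"hand": 0.8, "travel": [0.043, 0.019, 0.006], "rotation": [0, -0.025, 0.255]}, {"hand": 0.8, "travel": [0.045, 0.013, 0.006], "rotation": [0, -0.025, 0.255]}, {"hand": 0.8, "travel": [0.047, 0.007, 0.005], "rotation": [0, -0.025, 0.255]}, {"hand": 0.8, "travel": [0.047, 0, 0.004], "rotation": [0, -0.025, 0.255]}, {"hand": 0.8, "travel": [0, 0, 0], "rotation": [0, 0, 0]}]}}

```text
time: 15.1
eef_pos: [0.4148, -0.1684, 0.2148]
tcp_rot: [0.132, 0.692, -0.666, 0.245]
contact_force: [0.1, 0.1, 0.3]
opening: 0.8
```

```bash
python3 - <<'E'
from h import *
s=st();print(w2c(s['eef_pos']))
p=plan(tp(-.1245,0,.1632),tilt(np.radians(30)),n=3)
p,d,P,W=look('wrist');cv2.imwrite('pics/w8.png',p)
E
```

```text
t 15.1 pos [ 0.4148 -0.1684  0.2148] q [-0.843  -0.4252  2.3859  0.561   0.9463  0.2821] F [0.0864 0.0551 0.26  ] op 0.8003767874419492
tool z [ 0.1631 -0.9866  0.0066] tool y [ 0.5083  0.0783 -0.8576] zyaw -1.406931779083447
[[-0.1524 -0.0012  0.2148]]
dist 0.0587 ang 1.16 n 3
[{"travel": [0.0029, 0.0651, -0.0014], "rotation": [-0.0006, 0.0073, -0.0106]}, {"travel": [0.0026, 0.0651, -0.0014], "rotation": [-0.0006, 0.0073, -0.0106]}, {"travel": [0.0022, 0.0651, -0.0013], "rotation": [-0.0006, 0.0073, -0.0106]}]
```

View pics/w8.png

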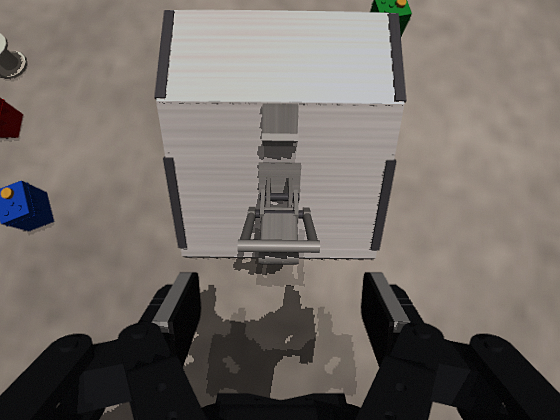

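Emit:
{"name": "arm_command", "arguments": {"steps": [{"hand": 0.75, "travel": [0.003, 0.065, -0.001], "rotation": [0, 0.007, -0.01]}, {"hand": 0.75, "travel": [0.003, 0.065, -0.001], "rotation": [0, 0.007, -0.01]}, {"hand": 0.75, "travel": [0.002, 0.06, -0.001], "rotation": [0, 0.007, -0.01]}, {"hand": 0.75, "travel": [0, 0, 0], "rotation": [0, 0, 0]}]}}

```text
time: 15.65
eef_pos: [0.4496, -0.1659, 0.1708]
tcp_rot: [0.127, 0.692, -0.67, 0.239]
contact_force: [-0.3, 0.2, 0.5]
opening: 0.754
```

```bash
cat > lk.py <<'E'
from h import *
import sys
s=st();print(w2c(s['eef_pos']))
y=R.from_quat(s['tcp_rot']).as_matrix()[:,1]
k=sys.argv[1]
p,d,P,W=look('wrist');cv2.imwrite(f'pics/w{k}.png',p)
p,d,P,W=look('side');cv2.imwrite(f'pics/s{k}.png',cv2.resize(p[110:230,270:420],None,fx=5,fy=5,interpolation=cv2.INTER_CUBIC))
E
python3 lk.py 11
```

```text
t 15.65 pos [ 0.4496 -0.1659  0.1708] q [-0.7589 -0.264   2.3564  0.5838  0.7938  0.2859] F [-0.3351  0.1734  0.5345] op 0.7535611527244586
tool z [ 0.1599 -0.9871  0.011 ] tool y [ 0.4965  0.0708 -0.8652] zyaw -1.4101846477313256
[[-0.1176 -0.004   0.1708]]
```

View pics/w11.png

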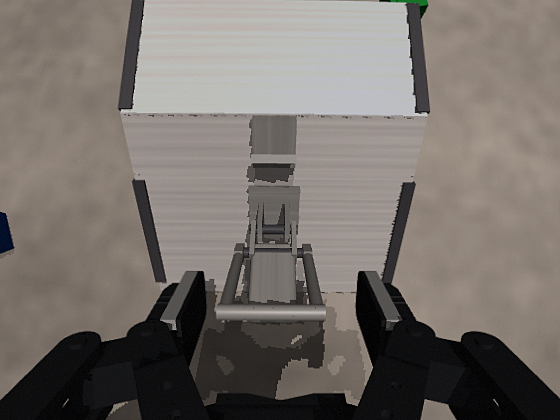

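View pics/s11.png

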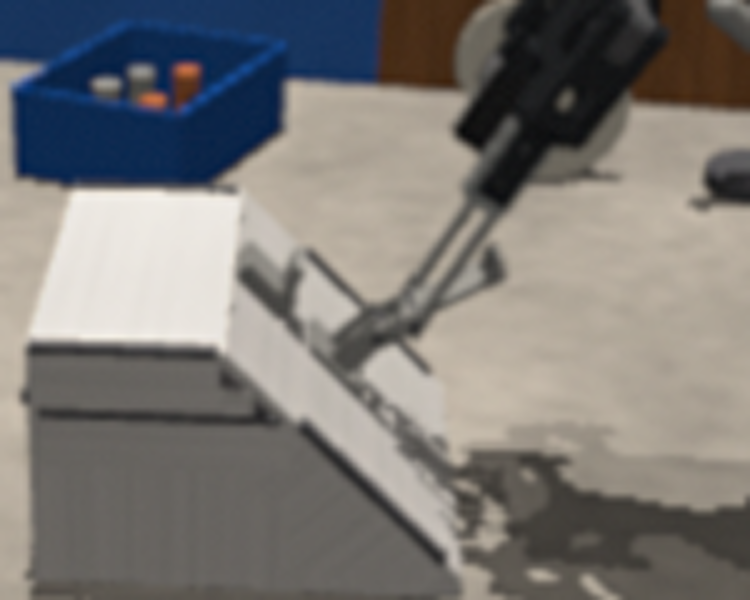

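```bash
python3 - <<'E'
from h import *
s=st();print(w2c(s['eef_pos']))
p=plan(tp(-.1245,0,.1632),tilt(np.radians(30)),n=2)
E
```

```text
t 15.75 pos [ 0.4497 -0.1666  0.1722] q [-0.7603 -0.2669  2.3563  0.5846  0.7939  0.2853] F [ 0.0444 -0.4626 -0.0832] op 0.7518732065029626
tool z [ 0.1588 -0.9872  0.0132] tool y [ 0.4988  0.0687 -0.864 ] zyaw -1.4113271174041355
[[-0.1177 -0.0047  0.1722]]
dist 0.0122 ang 0.84 n 2
[{"travel": [0.0172, 0.0071, -0.0082], "rotation": [-0.0085, 0.0104, -0.0038]}, {"travel": [0.0173, 0.0072, -0.008], "rotation": [-0.0085, 0.0104, -0.0038]}]
```

Emit:
{"name": "arm_command", "arguments": {"steps": [{"hand": 0.75, "travel": [0.017, 0.007, -0.008], "rotation": [-0.008, 0.01, -0.004]}, {"hand": 0.75, "travel": [0.017, 0.007, -0.008], "rotation": [-0.008, 0.01, -0.004]}, {"hand": 0.75, "travel": [0, 0, 0], "rotation": [0, 0, 0]}]}}

```text
time: 16.12
eef_pos: [0.4424, -0.1634, 0.1648]
tcp_rot: [0.13, 0.694, -0.668, 0.236]
contact_force: [0.5, -0.1, 0.1]
opening: 0.748
```

```bash
python3 lk.py 12
```

```text
t 16.12 pos [ 0.4424 -0.1634  0.1648] q [-0.7689 -0.2735  2.3759  0.592   0.7946  0.277 ] F [ 0.466  -0.1128  0.1076] op 0.7478114977855715
tool z [ 0.154  -0.9881  0.0026] tool y [ 0.4952  0.0749 -0.8655] zyaw -1.416133290091647
[[-0.1244 -0.0005  0.1648]]
```

View pics/w12.png

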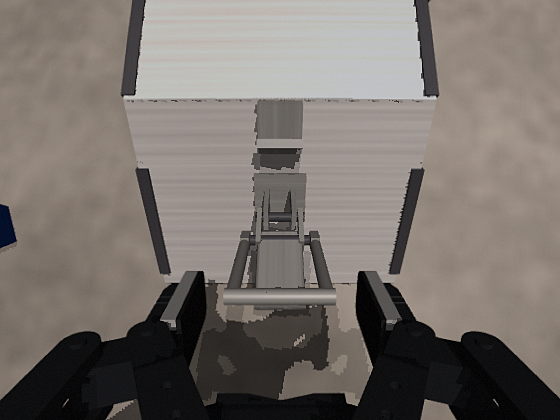

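View pics/s12.png

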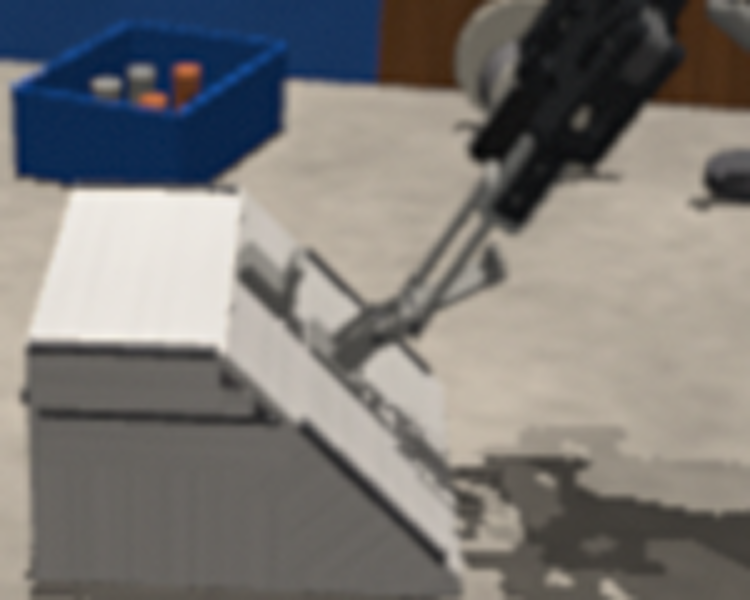

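Emit:
{"name": "arm_command", "arguments": {"grip_force": 25, "steps": [{"hand": 0.4, "travel": [0, 0, 0], "rotation": [0, 0, 0]}, {"hand": 0.4, "travel": [0, 0, 0], "rotation": [0, 0, 0]}, {"hand": 0.4, "travel": [0, 0, 0], "rotation": [0, 0, 0]}]}}

```text
time: 16.6
eef_pos: [0.4426, -0.1635, 0.1655]
tcp_rot: [0.13, 0.694, -0.668, 0.236]
contact_force: [-1.0, 0.6, 0.5]
opening: 0.52
```

```bash
python3 lk.py 13; cat > kin.py <<'E'
import numpy as np
d=np.array([-1,-1])/2**.5;o=np.array([-1,1])/2**.5;pv=np.array([-.071,.085]);K=np.array([-.028,.112]);up=-d
def keep(xp,zp): return K+xp*up+zp*o
def ik(b):
    v=b-pv;D=np.hypot(*v);cb=(.018**2+.0645**2-D**2)/(2*.018*.0645)
    if abs(cb)>1: return D,None,None
    be=np.arccos(cb)
    # psi=theta+pi-beta ; find theta
    from scipy.optimize import brentq
    best=None
    for th in np.linspace(-.2,2.7,5801):
        ps=th+np.pi-be
        p=.018*(np.cos(th)*d+np.sin(th)*o)+.0645*(np.cos(ps)*d+np.sin(ps)*o)
        e=np.hypot(*(p-v))
        if best is None or e<best[0]: best=(e,th)
    return D,best[1],be,best[0]
if __name__=='__main__':
    print(ik(np.array([-.1175,.151])))
    for q in ((20,40),(14,25),(10,18),(9,14),(8,8),(7,0),(4,0),(0,0)):
        b=keep(q[0]/1000,q[1]/1000);print(q,b,np.round(ik(b),4))
E
python3 kin.py
```

```text
t 16.6 pos [ 0.4426 -0.1635  0.1655] q [-0.769  -0.2743  2.375   0.592   0.7958  0.2771] F [-1.0156  0.6461  0.5313] op 0.5203954496022322
tool z [ 0.1544 -0.988   0.0029] tool y [ 0.4958  0.075  -0.8652] zyaw -1.4158026934294239
[[-0.1241 -0.0006  0.1655]]
(np.float64(0.08073567984478733), np.float64(1.347), np.float64(2.6382373199502447), np.float64(1.4439809295293083e-05))
(20, 40) [-0.04214214  0.15442641] [0.0752 1.915  2.0982 0.    ]
(14, 25) [-0.03577817  0.13957716] [0.065  1.523  1.4564 0.    ]
(10, 18) [-0.03365685  0.13179899] [0.0599 1.342  1.173  0.    ]
(9, 14) [-0.03153553  0.12826346] [0.0586 1.3305 1.0991 0.    ]
(8, 8) [-0.028       0.12331371] [0.0576 1.375  1.0441 0.    ]
(7, 0) [-0.02305025  0.11694975] [0.0576 1.517  1.0456 0.    ]
(4, 0) [-0.02517157  0.11482843] [0.0547 1.335  0.8717 0.    ]
(0, 0) [-0.028  0.112] [0.0508 1.0365 0.6077 0.    ]
```

View pics/w13.png

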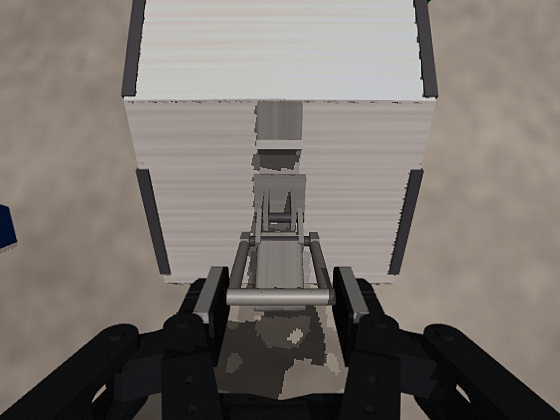

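```bash
cat > mv.py <<'E'
from h import *
import sys
# args: bar x z (mm, case), n ; offset TCP->bar
off=np.array([.0066,-.0145])
s=st();print('tcp case',w2c(s['eef_pos']))
a=[float(v) for v in sys.argv[1:]]
p=None;tau=np.radians(30)
r=tilt(tau)
for i in range(0,len(a),3):
    x,z=np.array(a[i:i+2])/1000-off
    p=plan(tp(x,0,z),r,start=p,n=int(a[i+2]))
E
python3 mv.py -108 151 1 -75 154 2 -42 154 2
```

```text
t 16.7 pos [ 0.4427 -0.1636  0.1655] q [-0.769  -0.2742  2.3749  0.592   0.7957  0.2771] F [-1.0867  0.3148  2.0406] op 0.5222884764138176
tool z [ 0.1544 -0.988   0.0029] tool y [ 0.4958  0.0749 -0.8652] zyaw -1.4158164222511143
tcp case [[-0.1241 -0.0007  0.1655]]
dist 0.0095 ang 0.19 n 1
[{"travel": [-0.0274, 0.016, -0.0022], "rotation": [-0.0043, 0.0036, -0.0031]}]
dist 0.0331 ang 0.0 n 2
[{"travel": [-0.0501, 0.0232, -0.0], "rotation": [-0.0, -0.0, -0.0]}, {"travel": [-0.0501, 0.0231, -0.0], "rotation": [-0.0, -0.0, -0.0]}]
dist 0.033 ang 0.0 n 2
[{"travel": [-0.0477, 0.0275, -0.0], "rotation": [-0.0, -0.0, -0.0]}, {"travel": [-0.0476, 0.0275, -0.0], "rotation": [-0.0, -0.0, -0.0]}]
```

Slower than planned, to watch slip: first part.

Emit:
{"name": "arm_command", "arguments": {"grip_force": 20, "steps": [{"hand": 0.4, "travel": [-0.027, 0.016, -0.002], "rotation": [-0.004, 0.004, -0.003]}, {"hand": 0.4, "travel": [-0.034, 0.016, 0], "rotation": [0, 0, 0]}, {"hand": 0.4, "travel": [-0.034, 0.016, 0], "rotation": [0, 0, 0]}, {"hand": 0.4, "travel": [-0.033, 0.015, 0], "rotation": [0, 0, 0]}, {"hand": 0.4, "travel": [0, 0, 0], "rotation": [0, 0, 0]}]}}

```text
time: 17.32
eef_pos: [0.4877, -0.1558, 0.1677]
tcp_rot: [0.129, 0.695, -0.667, 0.235]
contact_force: [-1.3, -0.4, 2.1]
opening: 0.523
```

```bash
python3 lk.py 14; python3 mv.py -42 154 3
```

```text
t 17.32 pos [ 0.4877 -0.1558  0.1677] q [-0.6756 -0.1728  2.2889  0.5755  0.7421  0.3651] F [-1.2681 -0.438   2.0798] op 0.5228460608667668
tool z [ 0.1547 -0.988   0.0002] tool y [ 0.4922  0.0769 -0.8671] zyaw -1.4155089609892342
[[-0.0784  0.0001  0.1677]]
t 17.43 pos [ 0.4872 -0.1559  0.1678] q [-0.6766 -0.1742  2.2898  0.5756  0.7428  0.3648] F [-0.8168 -0.6281  0.9245] op 0.5218916871615756
tool z [ 0.1542 -0.988   0.0001] tool y [ 0.4924  0.0767 -0.867 ] zyaw -1.416028015565964
tcp case [[-0.0789 -0.      0.1678]]
dist 0.0304 ang 0.11 n 3
[{"travel": [-0.0296, 0.0161, 0.0], "rotation": [0.0, 0.0002, 0.0012]}, {"travel": [-0.0296, 0.0162, 0.0], "rotation": [0.0, 0.0002, 0.0012]}, {"travel": [-0.0296, 0.0162, 0.0], "rotation": [0.0, 0.0002, 0.0012]}]
```

View pics/w14.png

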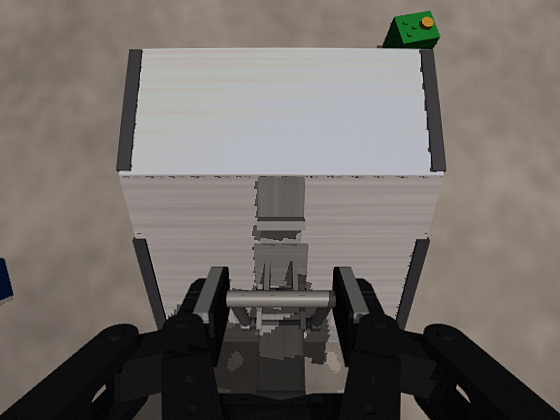

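View pics/s14.png

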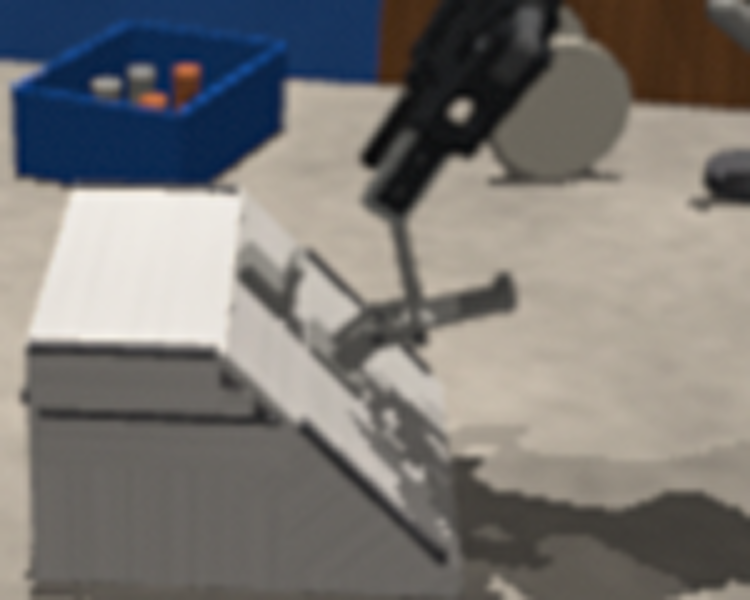

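Emit:
{"name": "arm_command", "arguments": {"steps": [{"hand": 0.4, "travel": [-0.03, 0.016, 0], "rotation": [0, 0, 0]}, {"hand": 0.4, "travel": [-0.03, 0.016, 0], "rotation": [0, 0, 0]}, {"hand": 0.4, "travel": [-0.03, 0.016, 0], "rotation": [0, 0, 0]}, {"hand": 0.4, "travel": [0, 0, 0], "rotation": [0, 0, 0]}]}}

```text
time: 17.92
eef_pos: [0.5176, -0.151, 0.1663]
tcp_rot: [0.128, 0.696, -0.667, 0.233]
contact_force: [-1.9, -0.5, -1.1]
opening: 0.523
```

```bash
python3 lk.py 15; python3 mv.py -32 134 3
```

```text
t 17.93 pos [ 0.5176 -0.151   0.1663] q [-0.6215 -0.1034  2.2302  0.5606  0.7103  0.4203] F [-1.8505 -0.4886 -1.1017] op 0.5234407049390049
tool z [ 0.154  -0.9881 -0.0006] tool y [ 0.4885  0.0766 -0.8692] zyaw -1.4161931303883377
[[-0.0481  0.0002  0.1663]]
t 18.02 pos [ 0.5174 -0.151   0.1666] q [-0.6221 -0.1047  2.2308  0.561   0.7108  0.4201] F [-2.0742 -1.3451 -0.6781] op 0.5221822924212355
tool z [ 0.1537 -0.9881 -0.0006] tool y [ 0.4889  0.0765 -0.869 ] zyaw -1.4165181674378946
tcp case [[-0.0484  0.0002  0.1666]]
dist 0.0206 ang 0.34 n 3
[{"travel": [0.0005, 0.0229, 0.0003], "rotation": [0.0002, -0.0003, 0.0038]}, {"travel": [0.0006, 0.0229, 0.0002], "rotation": [0.0002, -0.0003, 0.0038]}, {"travel": [0.0006, 0.0228, 0.0003], "rotation": [0.0002, -0.0003, 0.0038]}]
```

View pics/w15.png

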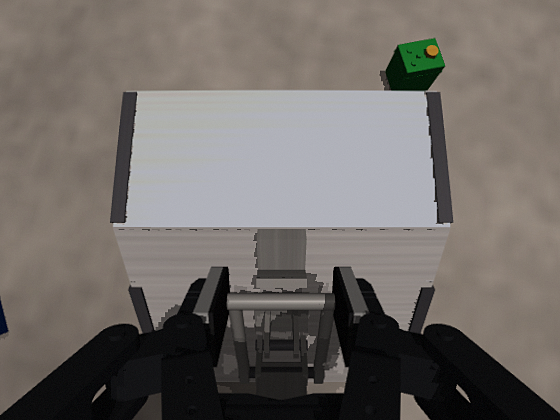

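View pics/s15.png

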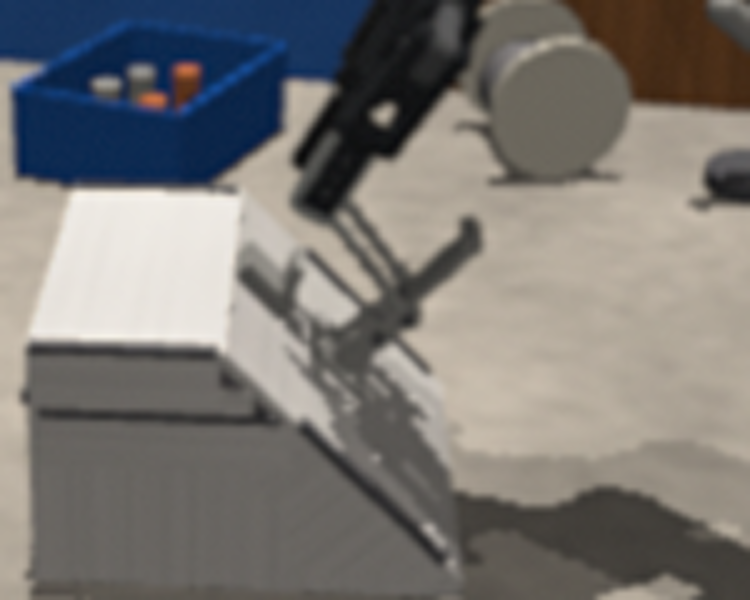

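```bash
cat > barpos.py <<'E'
from h import *
s=ctrl.get_state()
p,d,P,W=look('wrist')
C=w2c(W.reshape(-1,3)).reshape(W.shape)
t=w2c(s['eef_pos'])[0]
best=[]
for c in range(240,322,8):
    col=C[285:318,c]; dd=d[285:318,c].copy(); dd[dd<=0]=9
    k=np.argmin(dd); 
    rows=np.where(abs(dd-dd[k])<.004)[0]
    m=col[rows];best.append(np.r_[m.mean(0),rows.min()+285,rows.max()+285])
b=np.median(best,0);cam=w2c(P[2][:3,3])[0]
v=(b[:3]-cam)/np.linalg.norm(b[:3]-cam);cen=b[:3]+v*.0028
xs=((cen[0]+.028)+(cen[2]-.112))/2**.5; zs=(-(cen[0]+.028)+(cen[2]-.112))/2**.5
print('rows',b[3:],'bar case',cen,'rel tcp',cen-t,"keeper x',z' mm",xs*1000,zs*1000)
E
python3 barpos.py
```

```text
rows [294. 310.] bar case [-0.0444  0.0004  0.1491] rel tcp [ 0.004   0.0002 -0.0175] keeper x',z' mm 14.676184936582302 37.83412507207614
```

```bash
sed -i 's/^off=.*/off=np.array([.0042,-.0172])/' mv.py; python3 mv.py -33.6 131.8 3
```

```text
t 18.07 pos [ 0.5172 -0.151   0.1667] q [-0.6223 -0.105   2.2311  0.5609  0.7109  0.42  ] F [-1.2559 -1.2753 -0.9327] op 0.5219094112191867
tool z [ 0.1536 -0.9881 -0.0005] tool y [ 0.4889  0.0764 -0.869 ] zyaw -1.4165803532864334
tcp case [[-0.0485  0.0002  0.1667]]
dist 0.0207 ang 0.34 n 3
[{"travel": [-0.0006, 0.0229, 0.0003], "rotation": [0.0002, -0.0003, 0.0038]}, {"travel": [-0.0006, 0.023, 0.0003], "rotation": [0.0002, -0.0003, 0.0038]}, {"travel": [-0.0006, 0.0229, 0.0002], "rotation": [0.0002, -0.0003, 0.0038]}]
```

Emit:
{"name": "arm_command", "arguments": {"steps": [{"hand": 0.4, "travel": [-0.001, 0.022, 0], "rotation": [0, 0, 0.003]}, {"hand": 0.4, "travel": [-0.001, 0.022, 0], "rotation": [0, 0, 0.003]}, {"hand": 0.4, "travel": [-0.001, 0.022, 0], "rotation": [0, 0, 0.003]}, {"hand": 0.4, "travel": [0, 0, 0], "rotation": [0, 0, 0]}]}}

```text
time: 18.58
eef_pos: [0.5306, -0.1494, 0.1523]
tcp_rot: [0.132, 0.695, -0.666, 0.237]
contact_force: [-0.8, 0.7, 1.2]
opening: 0.526
```

```bash
python3 lk.py 16; python3 barpos.py
```

```text
t 18.57 pos [ 0.5306 -0.1494  0.1523] q [-0.6047 -0.0548  2.218   0.5964  0.6658  0.3955] F [-0.7528  0.7419  1.2378] op 0.52607303903741
tool z [ 0.1525 -0.9883  0.0003] tool y [ 0.4992  0.0768 -0.8631] zyaw -1.4177427903349265
[[-0.035  -0.0002  0.1523]]
rows [294. 310.] bar case [-0.0309 -0.0001  0.1349] rel tcp [ 0.0044  0.0001 -0.0175] keeper x',z' mm 14.15776504982518 18.227738736069593
```

View pics/w16.png

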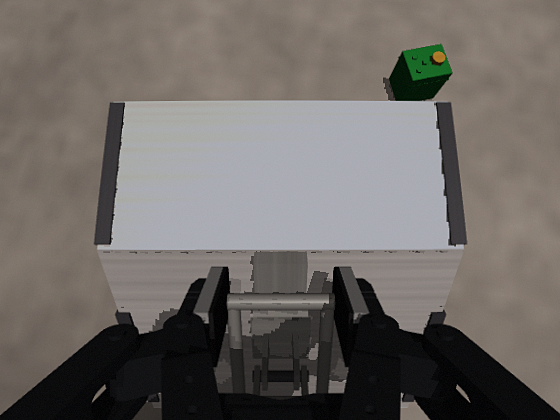

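View pics/s16.png

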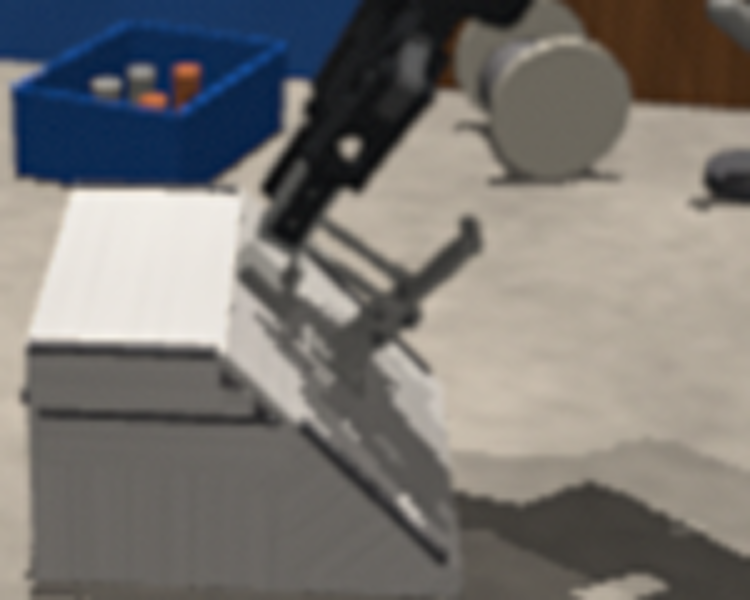

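Emit:
{"name": "arm_command", "arguments": {"steps": [{"hand": 0.4, "travel": [0.001, 0.022, 0], "rotation": [0, 0, 0]}, {"hand": 0.4, "travel": [0, 0.018, 0], "rotation": [0, 0, 0]}, {"hand": 0.4, "travel": [0, 0.008, 0], "rotation": [0, 0, 0]}, {"hand": 0.4, "travel": [0, 0, 0], "rotation": [0, 0, 0]}]}}

```text
time: 19.23
eef_pos: [0.5378, -0.1483, 0.1391]
tcp_rot: [0.133, 0.695, -0.666, 0.237]
contact_force: [0.4, 0.9, 1.1]
opening: 0.52
```

```bash
python3 lk.py 17; python3 barpos.py
```

```text
t 19.23 pos [ 0.5378 -0.1483  0.1391] q [-0.5935 -0.0171  2.2104  0.6159  0.6359  0.38  ] F [0.357  0.9424 1.1269] op 0.5202329766712145
tool z [ 0.1519 -0.9884 -0.0002] tool y [ 0.4994  0.0769 -0.863 ] zyaw -1.4183047891013634
[[-0.0278 -0.0002  0.1391]]
rows [294. 310.] bar case [-0.0237 -0.0001  0.1217] rel tcp [ 0.0042  0.0001 -0.0176] keeper x',z' mm 9.919309827070393 3.819884888037884
```

View pics/w17.png

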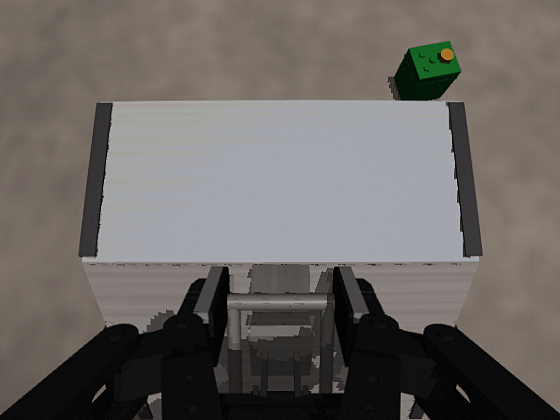

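View pics/s17.png

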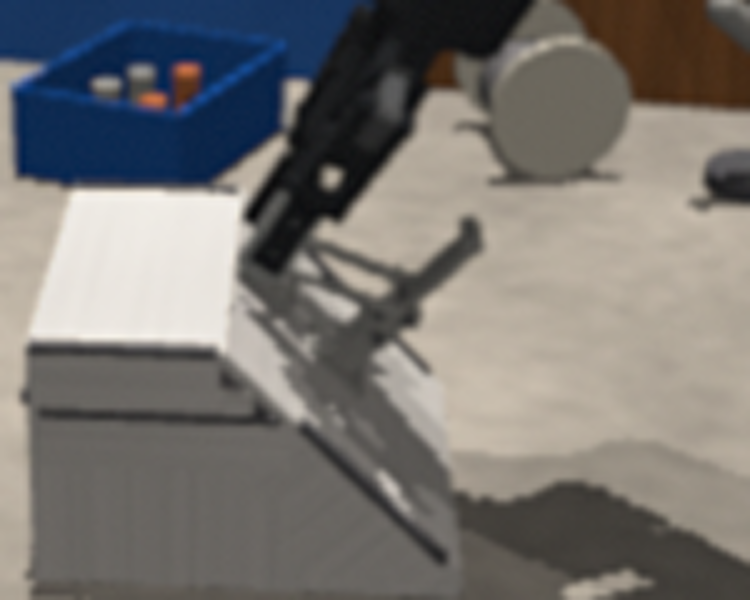

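Emit:
{"name": "arm_command", "arguments": {"steps": [{"hand": 0.4, "travel": [-0.003, 0.01, 0], "rotation": [0, 0, 0]}, {"hand": 0.4, "travel": [0.013, 0.003, 0], "rotation": [0, 0, 0]}, {"hand": 0.4, "travel": [0.008, 0.002, 0], "rotation": [0, 0, 0]}, {"hand": 0.4, "travel": [0, 0, 0], "rotation": [0, 0, 0]}]}}

```text
time: 19.88
eef_pos: [0.5357, -0.1486, 0.1331]
tcp_rot: [0.133, 0.695, -0.666, 0.237]
contact_force: [-0.2, 1.5, 0.9]
opening: 0.52
```

```bash
python3 lk.py 18; python3 barpos.py
```

```text
t 19.88 pos [ 0.5357 -0.1486  0.1331] q [-0.5973 -0.0109  2.2181  0.6311  0.6255  0.3604] F [-0.1792  1.4733  0.9264] op 0.5204241914805176
tool z [ 0.1513 -0.9885 -0.0004] tool y [ 0.5011  0.077  -0.862 ] zyaw -1.4189391303630163
[[-0.0299 -0.0002  0.1331]]
rows [294. 310.] bar case [-0.0258 -0.0001  0.1155] rel tcp [ 0.0041  0.0002 -0.0176] keeper x',z' mm 4.049888047664279 0.9452742101588084
```

View pics/w18.png

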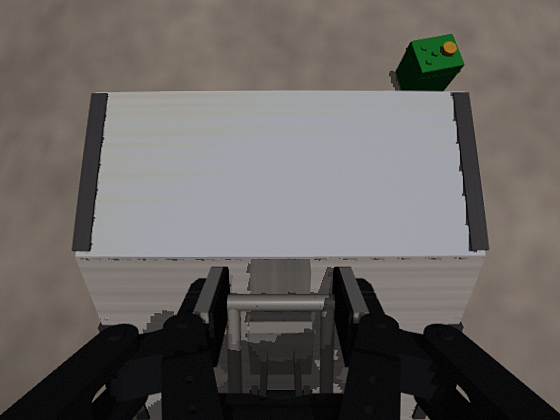

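View pics/s18.png

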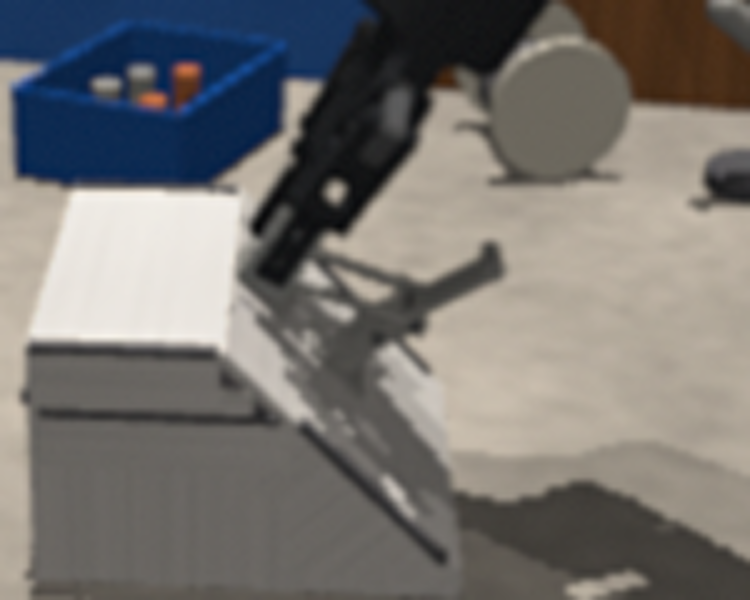

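Emit:
{"name": "arm_command", "arguments": {"steps": [{"hand": 0.4, "travel": [0.01, 0.004, 0], "rotation": [0, 0, 0]}, {"hand": 0.4, "travel": [0.008, 0.002, 0], "rotation": [0, 0, 0]}, {"hand": 0.4, "travel": [0.004, 0.001, 0], "rotation": [0, 0, 0]}, {"hand": 0.4, "travel": [0, 0, 0], "rotation": [0, 0, 0]}]}}

```text
time: 20.52
eef_pos: [0.5331, -0.1491, 0.13]
tcp_rot: [0.136, 0.694, -0.665, 0.238]
contact_force: [1.9, 2.2, 0.6]
opening: 0.523
```

```bash
python3 lk.py 19; python3 barpos.py
```

```text
t 20.52 pos [ 0.5331 -0.1491  0.13  ] q [-0.6033 -0.0116  2.2272  0.6491  0.6196  0.3391] F [1.8626 2.2272 0.5676] op 0.5232397226729971
tool z [ 0.15   -0.9887 -0.001 ] tool y [ 0.506   0.0776 -0.859 ] zyaw -1.4202323981165441
[[-0.0326 -0.0003  0.13  ]]
rows [296. 317.] bar case [-0.0301 -0.0002  0.1127] rel tcp [ 0.0025  0.0002 -0.0173] keeper x',z' mm -0.9994078610277805 1.9306565562173192
```

View pics/s19.png

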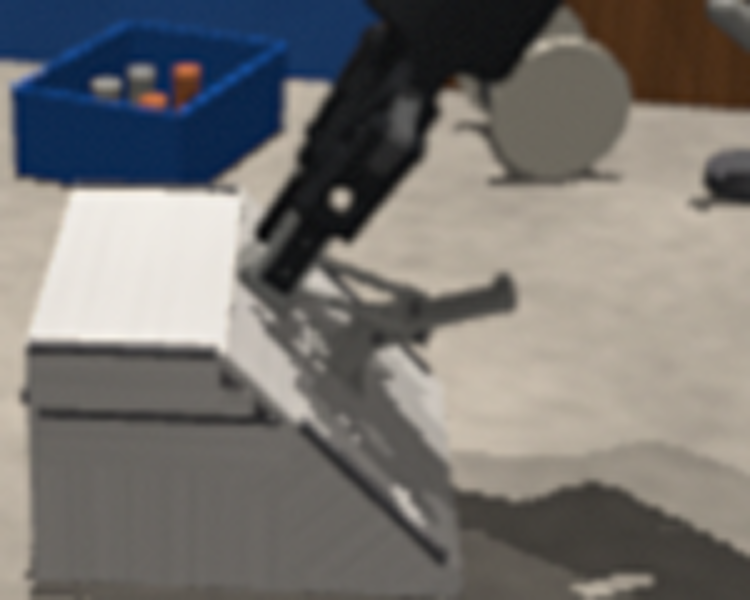

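Emit:
{"name": "arm_command", "arguments": {"steps": [{"hand": 0.75, "travel": [0, 0, 0], "rotation": [0, 0, 0]}, {"hand": 0.75, "travel": [0, 0, 0], "rotation": [0, 0, 0]}, {"hand": 0.75, "travel": [0, -0.1, 0], "rotation": [0, 0, 0]}, {"hand": 0.75, "travel": [0, -0.15, 0], "rotation": [0, 0, 0]}, {"hand": 0.4, "travel": [0, 0, 0], "rotation": [0, 0, 0]}]}}

```text
time: 21.3
eef_pos: [0.4918, -0.1559, 0.1924]
tcp_rot: [0.134, 0.695, -0.666, 0.236]
contact_force: [0.6, -0.7, -0.3]
opening: 0.55
```

```bash
python3 lk.py 20; python3 - <<'E'
from h import *
import pickle
s=ctrl.get_state()
p,d,P,W=look('wrist');pickle.dump((p,d,P,W),open('w20.pkl','wb'))
C=w2c(W.reshape(-1,3)).reshape(W.shape)
cv2.imwrite('pics/k20.png',cv2.resize(p[130:310,200:360],None,fx=4,fy=3.3,interpolation=cv2.INTER_CUBIC))
m=(abs(C[...,1])<.010)&(C[...,0]<-.08)&(C[...,0]>-.16)&(C[...,2]>.06)&(C[...,2]<.175)
q=C[m];q=q[np.argsort(q[:,0])]
print(np.round(q[::max(1,len(q)//20)]*1000,1).tolist())
m=(abs(abs(C[...,1])-.018)<.006)&(C[...,0]<.0)&(C[...,0]>-.08)&(C[...,2]>.06)
q=C[m]; xs=((q[:,0]+.028)+(q[:,2]-.112))/2**.5; zs=(-(q[:,0]+.028)+(q[:,2]-.112))/2**.5
k=zs>-.009
print([(int(b*1000),len(z:=zs[k&(abs(xs-b)<.001)]) and round(float(np.median(z))*1000,1)) for b in np.arange(-.05,.026,.002)])
E
```

```text
t 21.3 pos [ 0.4918 -0.1559  0.1924] q [-0.6715 -0.2053  2.2669  0.5538  0.7812  0.4096] F [ 0.6094 -0.6981 -0.2911] op 0.5496123394343345
tool z [ 0.1493 -0.9888 -0.0006] tool y [ 0.4997  0.0759 -0.8629] zyaw -1.4209780850005962
[[-0.0743 -0.0007  0.1924]]
[[-127.3, -0.5, 105.0], [-124.6, 6.3, 107.0], [-122.8, -4.0, 103.4], [-121.6, -4.1, 101.8], [-119.5, 2.9, 101.0], [-117.4, -7.7, 100.6], [-115.3, 8.8, 100.0], [-113.2, 5.3, 99.1], [-110.9, 5.3, 99.3], [-108.6, 6.6, 96.4], [-106.3, -3.1, 96.1], [-104.1, 5.4, 95.5], [-101.8, 1.1, 95.1], [-99.6, -5.0, 94.5], [-97.3, -5.0, 94.3], [-95.0, 1.1, 93.3], [-92.6, 5.4, 93.5], [-90.2, 7.3, 93.0], [-87.4, -5.8, 91.8], [-85.0, -9.0, 90.9], [-82.7, -5.3, 89.2]]
[(-50, 18.9), (-48, 22.7), (-46, 22.5), (-44, 22.4), (-41, 21.6), (-39, 21.1), (-37, 19.9), (-35, 19.1), (-33, 18.2), (-31, 17.3), (-29, 16.6), (-27, 15.8), (-25, 14.6), (-23, 13.9), (-21, 13.0), (-19, 12.1), (-17, 11.1), (-15, 10.3), (-13, 9.4), (-11, 8.4), (-9, 7.6), (-7, 6.7), (-5, 5.8), (-3, 5.0), (-1, 4.2), (0, 3.8), (2, 3.2), (4, 1.4), (6, 68.9), (8, 71.8), (10, 73.3), (12, 74.1), (14, 73.6), (16, 79.2), (18, 78.8), (20, 80.6), (22, 81.1), (24, 81.0)]
```

View pics/k20.png

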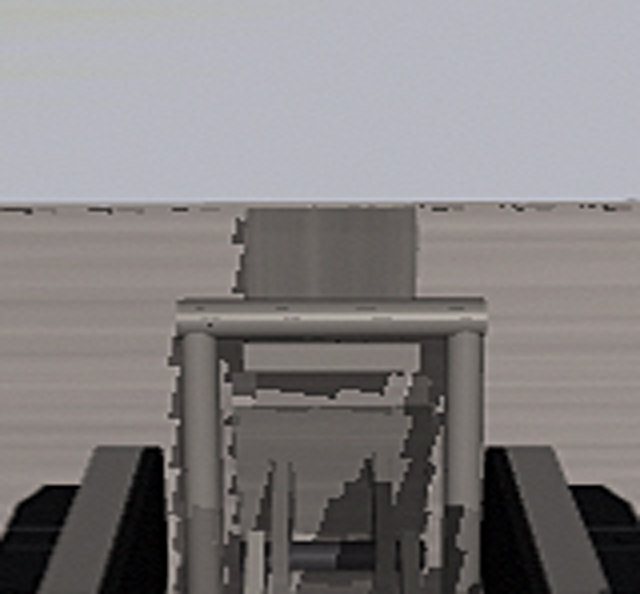

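View pics/s20.png

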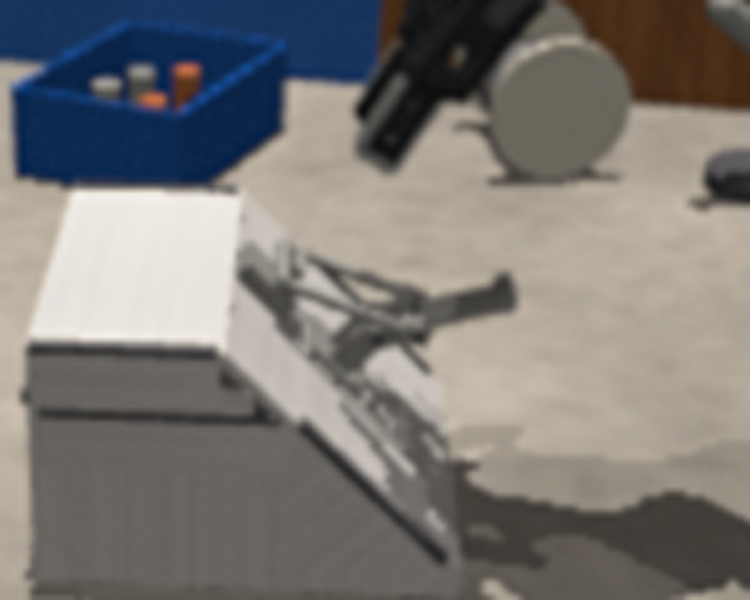

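```bash
cat > lev.py <<'E'
from h import *
from kin import d,o,pv
def pose(th,s=.048,nn=.003,tau=None):
    u=np.cos(th)*d+np.sin(th)*o;n=-np.sin(th)*d+np.cos(th)*o
    f=pv+s*u+nn*n
    if tau is None: tau=np.radians(np.interp(th,[0,1.05],[35,0]))
    y=np.array([np.sin(tau),-np.cos(tau)])
    t=f-.025*y
    return tp(t[0],0,t[1]),tilt(tau)
E
python3 - <<'E'
from lev import *
s=st()
P0,r0=pose(1.05,nn=.025);print(w2c(P0));p=plan(P0,r0)
E
```

```text
t 21.45 pos [ 0.4909 -0.1541  0.1881] q [-0.67   -0.1994  2.2697  0.5544  0.781   0.4094] F [-0.1748  0.4631 -0.9089] op 0.4016067442683239
tool z [ 0.1505 -0.9886 -0.007 ] tool y [ 0.4941  0.0814 -0.8656] zyaw -1.4196868611279585
[[-0.1108  0.      0.1467]]
dist 0.0547 ang 30.05 n 4
[{"travel": [0.0431, 0.0149, 0.0014], "rotation": [0.0028, -0.0025, -0.2504]}, {"travel": [0.0408, 0.0204, 0.0013], "rotation": [0.0028, -0.0025, -0.2504]}, {"travel": [0.0377, 0.0256, 0.0012], "rotation": [0.0028, -0.0025, -0.2504]}, {"travel": [0.034, 0.0303, 0.0011], "rotation": [0.0028, -0.0025, -0.2504]}]
```

Emit:
{"name": "arm_command", "arguments": {"steps": [{"hand": 0, "travel": [0.043, 0.015, 0.001], "rotation": [0, 0, -0.25]}, {"hand": 0, "travel": [0.041, 0.02, 0.001], "rotation": [0, 0, -0.25]}, {"hand": 0, "travel": [0.038, 0.026, 0.001], "rotation": [0, 0, -0.25]}, {"hand": 0, "travel": [0.034, 0.03, 0.001], "rotation": [0, 0, -0.25]}, {"hand": 0, "travel": [0, 0, 0], "rotation": [0, 0, 0]}]}}

```text
time: 22.08
eef_pos: [0.4514, -0.1579, 0.1364]
tcp_rot: [-0.064, 0.71, -0.7, 0.044]
contact_force: [-0.1, -0.2, 0.7]
opening: -0.002
```

```bash
python3 lk.py 21; python3 - <<'E'
from lev import *
p=None
for th in (1.1,.9,.75,.6,.45,.3,.15,0):
    P0,r0=pose(th);print(th,w2c(P0));p=plan(P0,r0,start=p)
E
```

```text
t 22.07 pos [ 0.4514 -0.1579  0.1364] q [-0.5467  0.0033  2.1299 -0.0056  1.04    0.8741] F [-0.142  -0.1716  0.6975] op -0.0018589016785746603
tool z [ 0.152  -0.9882 -0.0167] tool y [-0.0295  0.0123 -0.9995] zyaw -1.4181332297110603
[[-0.1146  0.0036  0.1364]]
1.1 [[-0.1157 -0.      0.1277]]
dist 0.0103 ang 1.69 n 1
[{"travel": [0.0022, 0.0323, 0.0115], "rotation": [0.0298, -0.0054, 0.0476]}]
0.9 [[-0.1205 -0.      0.1184]]
dist 0.0105 ang 5.0 n 1
[{"travel": [0.016, 0.0311, -0.0], "rotation": [0.0, 0.0, 0.1667]}]
0.75 [[-0.1234 -0.      0.1109]]
dist 0.008 ang 5.0 n 1
[{"travel": [0.0118, 0.0239, -0.0], "rotation": [0.0, 0.0, 0.1666]}]
0.6 [[-0.1252  0.      0.1032]]
dist 0.0079 ang 5.0 n 1
[{"travel": [0.0103, 0.0241, -0.0], "rotation": [0.0, 0.0, 0.1667]}]
0.45 [[-0.1259  0.      0.0955]]
dist 0.0078 ang 5.0 n 1
[{"travel": [0.0088, 0.0243, -0.0], "rotation": [0.0, 0.0, 0.1667]}]
0.3 [[-0.1254  0.      0.0879]]
dist 0.0076 ang 5.0 n 1
[{"travel": [0.0073, 0.0244, -0.0], "rotation": [0.0, 0.0, 0.1666]}]
0.15 [[-0.1239  0.      0.0806]]
dist 0.0075 ang 5.0 n 1
[{"travel": [0.0058, 0.0243, -0.0], "rotation": [0.0, 0.0, 0.1667]}]
0 [[-0.1214 -0.      0.0737]]
dist 0.0073 ang 5.0 n 1
[{"travel": [0.0042, 0.0241, -0.0], "rotation": [0.0, 0.0, 0.1667]}]
```

View pics/s21.png

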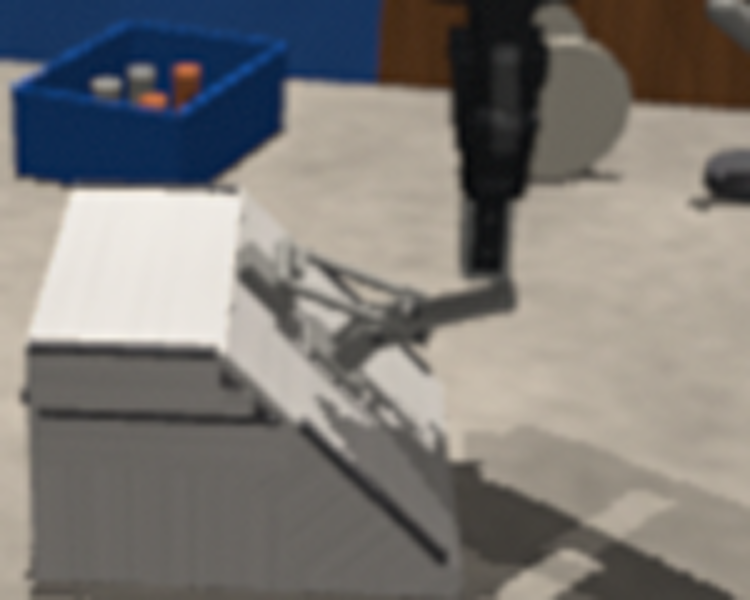

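View pics/w21.png

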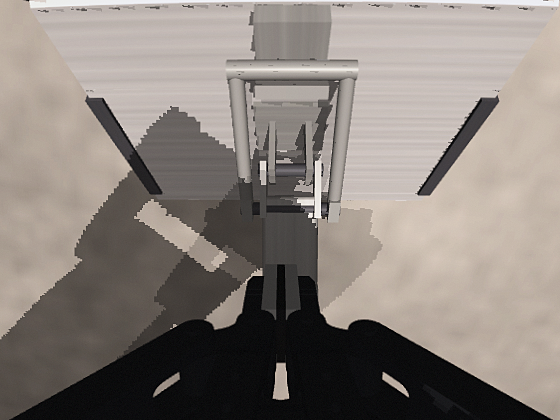

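Emit:
{"name": "arm_command", "arguments": {"steps": [{"hand": 0, "travel": [0.002, 0.02, 0.011], "rotation": [0.03, 0, 0.05]}, {"hand": 0, "travel": [0.01, 0.035, 0], "rotation": [0, 0, 0.1]}, {"hand": 0, "travel": [0.014, 0.03, 0], "rotation": [0, 0, 0.167]}, {"hand": 0, "travel": [0.011, 0.024, 0], "rotation": [0, 0, 0.167]}]}}

```text
time: 22.68
eef_pos: [0.4454, -0.1638, 0.1066]
tcp_rot: [0.035, 0.704, -0.695, 0.141]
contact_force: [0.8, 2.6, 2.3]
opening: -0.001
```

```bash
python3 lk.py 22; python3 - <<'E'
from lev import *
p=None
for th in (.6,.45,.3,.15,0):
    P0,r0=pose(th);print(th,w2c(P0));p=plan(P0,r0,start=p)
E
```

```text
t 22.68 pos [ 0.4454 -0.1638  0.1066] q [-0.6518 -0.0743  2.2845  0.2529  0.769   0.5997] F [0.801  2.6343 2.267 ] op -0.0011207969567807476
tool z [ 0.1502 -0.9886  0.005 ] tool y [ 0.2446  0.0322 -0.9691] zyaw -1.420053468114629
[[-0.1215 -0.0014  0.1066]]
0.6 [[-0.1252  0.      0.1032]]
dist 0.0041 ang 0.98 n 1
[{"travel": [0.0113, 0.0064, -0.0042], "rotation": [-0.0108, -0.0095, 0.0293]}]
0.45 [[-0.1259  0.      0.0955]]
dist 0.0077 ang 5.0 n 1
[{"travel": [0.0088, 0.0243, -0.0], "rotation": [-0.0, 0.0, 0.1667]}]
0.3 [[-0.1254  0.      0.0879]]
dist 0.0076 ang 5.0 n 1
[{"travel": [0.0073, 0.0243, -0.0], "rotation": [-0.0, 0.0, 0.1666]}]
0.15 [[-0.1239  0.      0.0806]]
dist 0.0075 ang 5.0 n 1
[{"travel": [0.0058, 0.0243, -0.0], "rotation": [-0.0, 0.0, 0.1667]}]
0 [[-0.1214 -0.      0.0737]]
dist 0.0074 ang 5.0 n 1
[{"travel": [0.0042, 0.0242, -0.0], "rotation": [-0.0, 0.0, 0.1667]}]
```

View pics/s22.png

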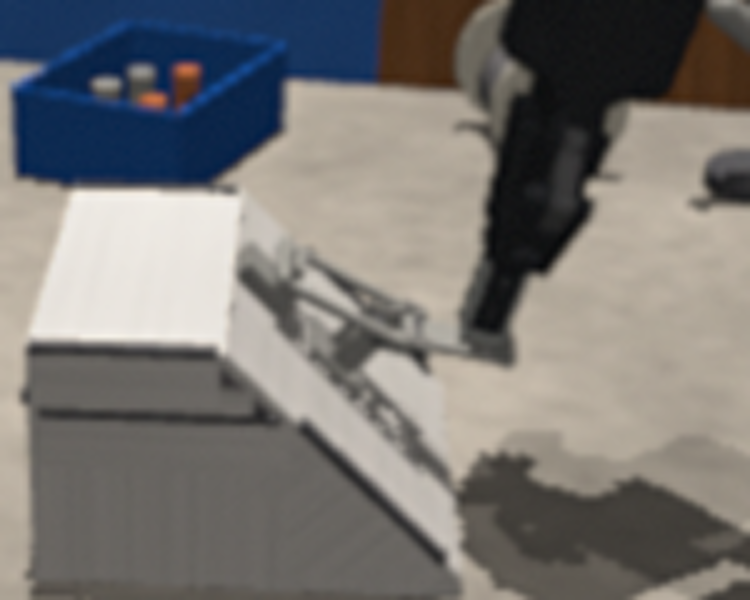

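View pics/w22.png

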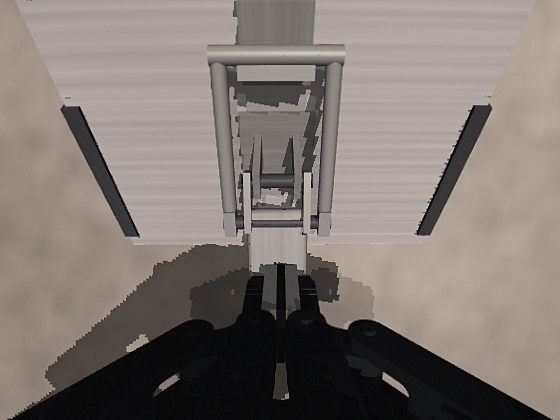

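Emit:
{"name": "arm_command", "arguments": {"steps": [{"hand": 0, "travel": [0.008, 0.02, -0.003], "rotation": [-0.01, 0, 0.08]}, {"hand": 0, "travel": [0.009, 0.025, 0], "rotation": [0, 0, 0.15]}, {"hand": 0, "travel": [0.007, 0.026, 0], "rotation": [0, 0, 0.15]}, {"hand": 0, "travel": [0.006, 0.026, 0], "rotation": [0, 0, 0.15]}]}}

```text
time: 23.28
eef_pos: [0.4486, -0.165, 0.0802]
tcp_rot: [0.134, 0.692, -0.668, 0.239]
contact_force: [0.6, -0.1, 1.4]
opening: 0.002
```

```bash
python3 lk.py 23; python3 - <<'E'
from lev import *
p=None
for th in (.15,0):
    P0,r0=pose(th);print(th,w2c(P0));p=plan(P0,r0,start=p)
E
```

```text
t 23.27 pos [ 0.4486 -0.165   0.0802] q [-0.7631 -0.076   2.4056  0.7773  0.6085  0.049 ] F [ 0.5651 -0.0791  1.4414] op 0.0018570204134546087
tool z [ 0.1515 -0.9884  0.0061] tool y [ 0.5048  0.072  -0.8602] zyaw -1.4187453352850057
[[-0.1184 -0.003   0.0802]]
0.15 [[-0.1239  0.      0.0806]]
dist 0.0049 ang 0.44 n 1
[{"travel": [0.0073, -0.0134, -0.0057], "rotation": [-0.0065, -0.0047, -0.0122]}]
0 [[-0.1214 -0.      0.0737]]
dist 0.0074 ang 5.0 n 1
[{"travel": [0.0043, 0.0242, 0.0], "rotation": [0.0, 0.0, 0.1667]}]
```

View pics/s23.png

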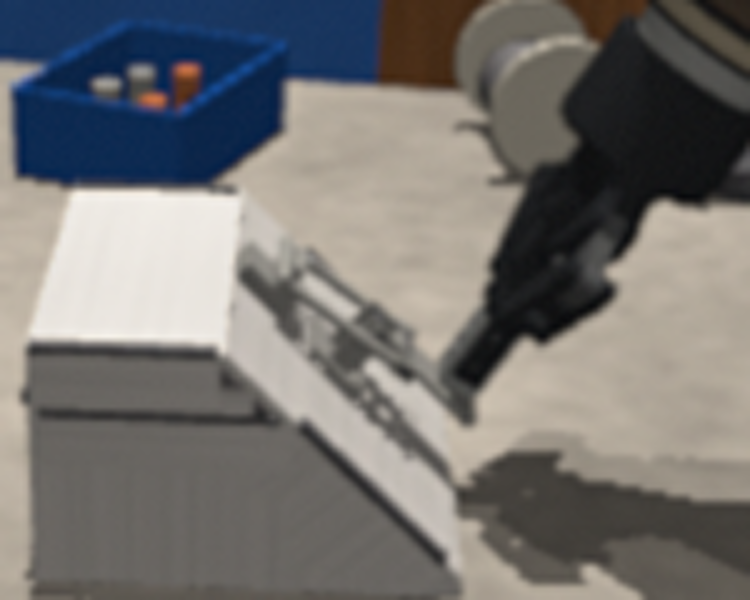

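View pics/w23.png

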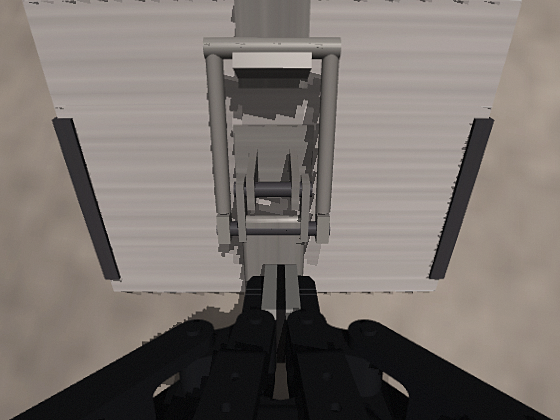

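Emit:
{"name": "arm_command", "arguments": {"steps": [{"hand": 0, "travel": [-0.003, 0.015, -0.004], "rotation": [0, 0, 0]}, {"hand": 0, "travel": [-0.003, 0.012, 0], "rotation": [0, 0, 0]}, {"hand": 0, "travel": [-0.002, 0.008, 0], "rotation": [0, 0, 0]}]}}

```text
time: 23.75
eef_pos: [0.451, -0.1642, 0.0758]
tcp_rot: [0.12, 0.693, -0.669, 0.241]
contact_force: [-58.1, -0.3, 51.2]
opening: -0.001
```

```bash
python3 lk.py 24
```

```text
t 23.75 pos [ 0.451  -0.1642  0.0758] q [-0.7524 -0.0564  2.3933  0.7533  0.6063  0.0539] F [-58.1384  -0.327   51.1698] op -0.0012625896073411307
tool z [ 0.1732 -0.9848  0.0102] tool y [ 0.4883  0.0768 -0.8693] zyaw -1.3966762026990645
[[-0.116  -0.0026  0.0758]]
```

View pics/s24.png

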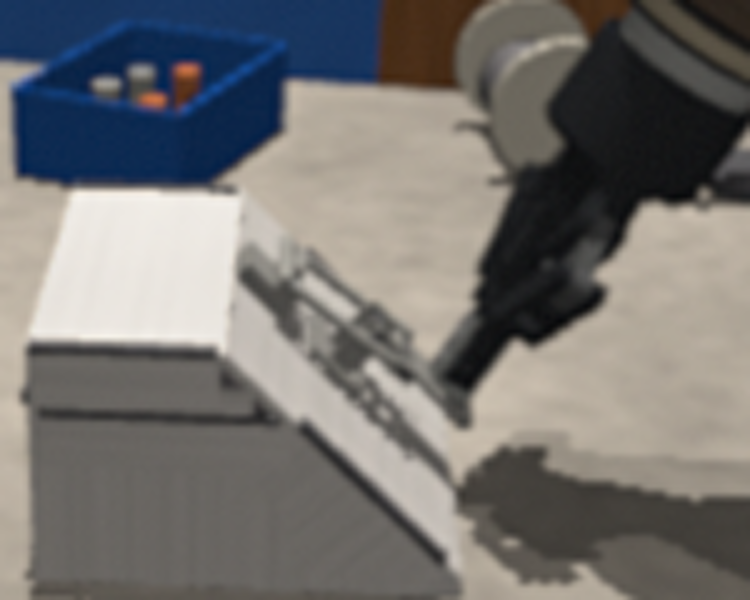

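View pics/w24.png

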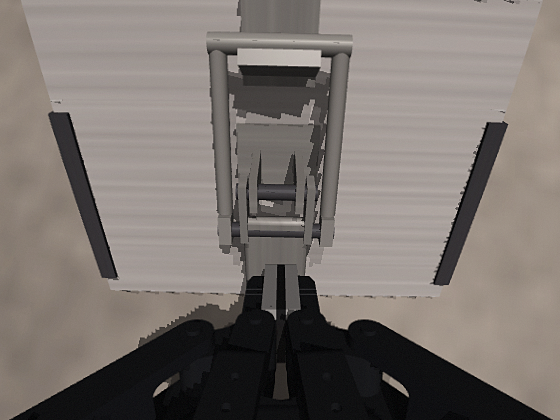

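Emit:
{"name": "arm_command", "arguments": {"steps": [{"hand": 0, "travel": [0.002, -0.03, 0], "rotation": [0, 0, 0]}, {"hand": 0, "travel": [0.03, -0.1, 0], "rotation": [0, 0, 0]}, {"hand": 0, "travel": [0.03, -0.15, 0], "rotation": [0, 0, 0]}, {"hand": 0, "travel": [0, -0.15, 0], "rotation": [0, 0, 0]}, {"hand": 0, "travel": [0, 0, 0], "rotation": [0, 0, 0]}, {"hand": 0, "travel": [0, 0, 0], "rotation": [0, 0, 0]}]}}

```text
time: 24.6
eef_pos: [0.3714, -0.1793, 0.1876]
tcp_rot: [0.116, 0.691, -0.672, 0.239]
contact_force: [-0.2, 0.6, 0.4]
opening: 0.002
```

```bash
python3 lk.py 25; python3 - <<'E'
from h import *
from kin import pv,d,o
for n in ('wrist','side','scene'):
    p,dd,P,W=look(n)
    C=w2c(W.reshape(-1,3)).reshape(W.shape)
    if n=='wrist': cv2.imwrite('pics/k25.png',cv2.resize(p[60:300,190:370],None,fx=3.3,fy=2.5,interpolation=cv2.INTER_CUBIC))
    if n=='scene': cv2.imwrite('pics/c25.png',cv2.resize(p[130:340,100:400],None,fx=2.6,fy=2.6))
    v=C[...,[0,2]]-pv; s=v@d; z=v@o
    m=(abs(C[...,1])<.011)&(abs(z)<.03)
    m2=(abs(abs(C[...,1])-.020)<.003)&(abs(z)<.03)
    print(n,'lever',[(k,len(q:=z[m&(abs(s-k/1000)<.002)]) and round(float(np.nanmedian(q))*1000,1)) for k in range(10,68,5)])
    print(n,'wire',[(k,len(q:=z[m2&(z>-.02)&(abs(s-k/1000)<.002)]) and round(float(np.nanmedian(q))*1000,1)) for k in range(-60,25,6)])
    l=C[(abs(C[...,0]-.03)<.03)&(abs(C[...,1])<.06)&(C[...,2]>.1)&(C[...,2]<.125)];print('lid top z',np.median(l[:,2]) if len(l) else None)
E
```

```text
t 24.6 pos [ 0.3714 -0.1793  0.1876] q [-0.9502 -0.4779  2.4646  0.5479  0.979   0.1697] F [-0.1983  0.5659  0.3883] op 0.0019671324411414076
tool z [ 0.1744 -0.9845  0.0183] tool y [ 0.482   0.0691 -0.8735] zyaw -1.3954740038519586
[[-0.197  -0.0053  0.1876]]
wrist lever [(10, -0.1), (15, 1.4), (20, 1.1), (25, 2.0), (30, 2.0), (35, 2.0), (40, 2.0), (45, 1.9), (50, 1.9), (55, 4.4), (60, 5.6), (65, 0)]
wrist wire [(-60, 0), (-54, -8.4), (-48, -6.7), (-42, -6.6), (-36, -5.5), (-30, -4.9), (-24, -3.9), (-18, -3.2), (-12, -2.0), (-6, -1.6), (0, -0.6), (6, 0.1), (12, 2.5), (18, 3.4), (24, 4.0)]
lid top z 0.1122000506066807
side lever [(10, -10.9), (15, 2.6), (20, 2.8), (25, 3.1), (30, 2.0), (35, 2.5), (40, 0.2), (45, 2.6), (50, -11.2), (55, 3.5), (60, -25.5), (65, -25.4)]
side wire [(-60, 0), (-54, -8.3), (-48, -7.2), (-42, -7.3), (-36, -6.4), (-30, -5.4), (-24, -6.2), (-18, -3.9), (-12, -4.8), (-6, -1.3), (0, -0.6), (6, -0.0), (12, 2.4), (18, 3.8), (24, 4.5)]
lid top z 0.11300432432464597
scene lever [(10, 2.1), (15, 3.0), (20, 3.2), (25, 3.1), (30, 2.8), (35, 2.9), (40, 3.0), (45, 3.3), (50, 3.1), (55, 5.1), (60, 6.8), (65, -26.1)]
scene wire [(-60, 0), (-54, -7.4), (-48, -6.5), (-42, -4.9), (-36, -4.3), (-30, -3.0), (-24, -2.0), (-18, -1.4), (-12, -1.0), (-6, 0.0), (0, 1.0), (6, 2.6), (12, 4.1), (18, 5.4), (24, 0)]
lid top z 0.11375643997671947
```

View pics/s25.png

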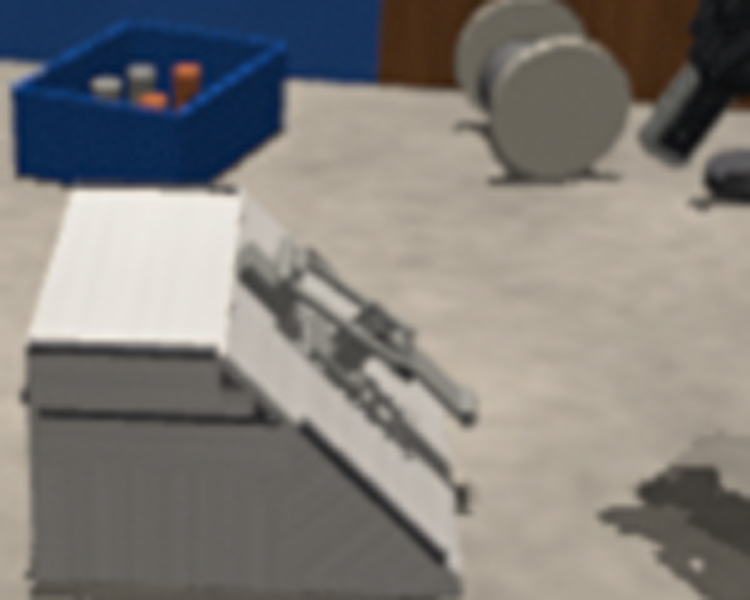

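View pics/k25.png

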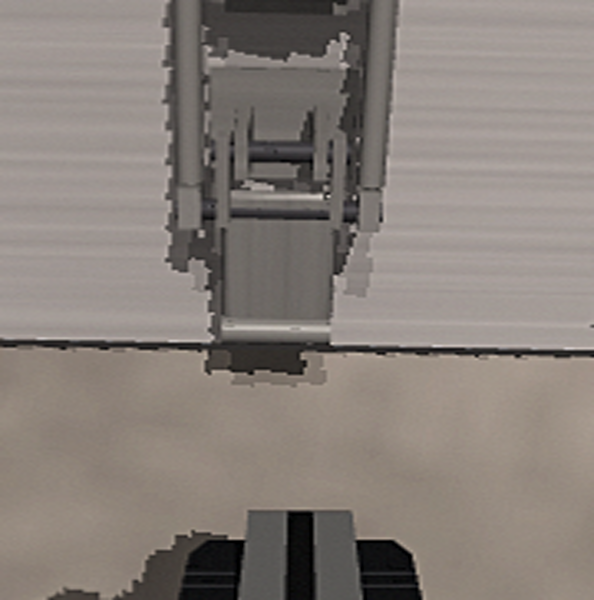

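View pics/c25.png

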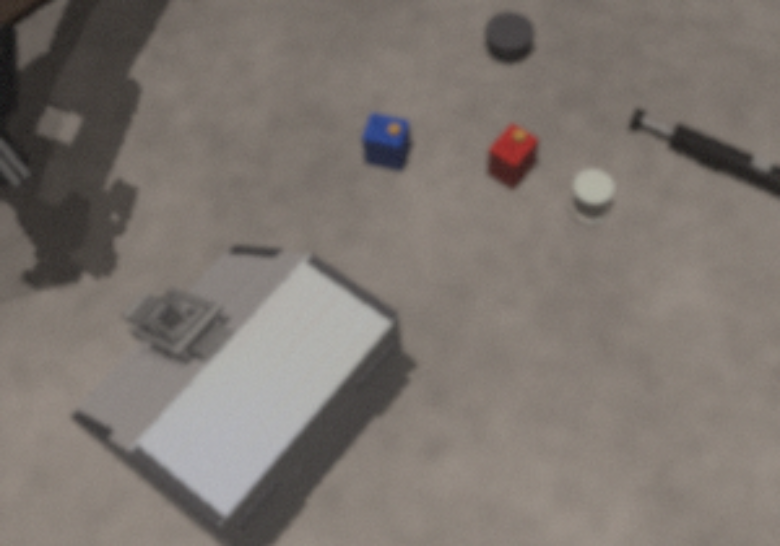

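```bash
python3 - <<'E'
from h import *
p,d,P,W=look('scene')
for t in('former','tin','pump','spare_mid'):
    for m in ctrl.masks_of('scene',t)[:2]: print(t,round(m['score'],2),m['at'],np.nanmedian(W[m['region']],0))
st()
E
```

```text
former 0.74 [327.9, 205.1] [0.624  0.1704 0.036 ]
tin 0.51 [296.7, 144.0] [0.455  0.2451 0.0239]
pump 0.61 [192.1, 278.8] [ 0.5936 -0.1503  0.112 ]
spare_mid 0.82 [297.8, 190.2] [0.553  0.1486 0.0374]
spare_mid 0.62 [246.3, 180.1] [0.4671 0.0836 0.0384]
t 25.1 pos [ 0.3714 -0.1793  0.1871] q [-0.9509 -0.4768  2.4651  0.5495  0.9791  0.1682] F [-0.839  -0.0458  0.5803] op 0.0016535958901183856
tool z [ 0.1745 -0.9845  0.017 ] tool y [ 0.4823  0.0704 -0.8732] zyaw -1.3953959140838486
```

View pics/w25.png

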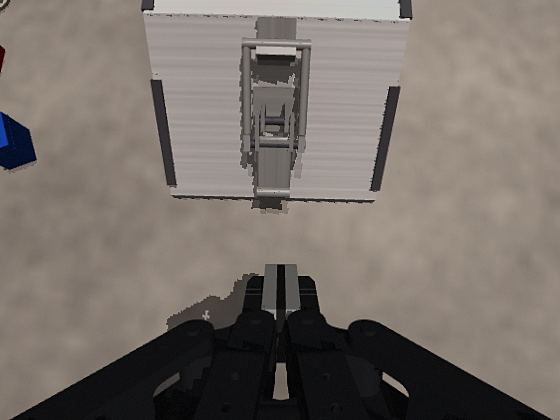

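The bar sits behind the tooth (bar at row 43, tooth at row 52), the lever lies flat and the lid is shut.

```bash
python3 -c "
from plant import ctrl
print(ctrl.sign_off())"
```

```text
the job is handed in; nothing more can be done
None
```

I packed the spare tuner can, shut the lid, hooked the wire loop over the keeper tooth and clamped it with the lever, then handed the job in at about 25 s of the 61 s.

- **Can:** The spare stands upright in the one empty pocket (pocket 2). Its top measured 98 mm above the counter, level with the packed cans beside it.
- **Lid:** The lid is shut, with its flat top at 112–114 mm against a nominal 113 mm.
- **Latch:** The last wrist picture shows the crossbar behind the tooth. The lever lies flat along the slope (angle about 0) and stayed there after the arm backed off.
- **Force:** The final push on the lever hit its stop with about 77 N at the wrist. That was through the fingertips, and it is under the 120 N limit.
- **Other things:** The flux tin, coil former and the red and blue look-alikes are within about 2 mm of where they were. The desoldering pump could not be confirmed by the detector, which reported the case instead, but it shows in the last scene picture in its usual place. The green look-alike was only seen in the pictures, not measured; the arm never went near it.

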